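# Pack the embossing rolls and latch their case

## Task

Put the brass embossing rolls away: lay every roll that stands on the bench on its side in a free saddle of the open case (one saddle is already taken), then lower the lid until it is shut. On both draw latches hook the wire loop over its keeper on the lid and press the red lever down flat against the case, past centre, so that it stays. Leave the glue jar, the mallet and the setting punch where they are.

Things in the scene. Friction and masses are not known exactly. Their poses are not given: they have to be found in the camera images.
- case: the fixed blue case with aluminium edges, 308 mm (x) by 150 mm (y); origin at the centre of its underside on the bench, z up. Rim 85 mm high, walls 6 mm; foam bed inside, its top 55 mm up, carrying two notched wooden ribs. The lid is hinged along the rear rim (y = +75 mm, 85 mm up); two like draw latches, a and b, are on the front (y = -75 mm) at x = -90 and +90 mm.
- saddle_1 (a point): the first of four saddles (1 to 4), at case x = -108 mm; the others at -36, +36 and +108. Here a settled roll has its centre, lying along case y, 86 mm above the bench. Axes as the case. Two ribs, 14 mm thick, centred 30 mm either side (y), have 90 degree V notches, 52 mm wide at the top (level with the roll's axis).
- roll_1: a brass embossing roll, a plain straight cylinder 38 mm in diameter and 96 mm long, about 0.3 kg, with copper-coloured bands; origin at its centre, own z along its length (ends alike). Starts standing on end on the bench, if it is there at all; it can tip over and roll when knocked.
- roll_2: a brass embossing roll, a plain straight cylinder 38 mm in diameter and 96 mm long, about 0.3 kg, with copper-coloured bands; origin at its centre, own z along its length (ends alike). Starts standing on end on the bench, if it is there at all; it can tip over and roll when knocked.
- roll_3: a brass embossing roll, a plain straight cylinder 38 mm in diameter and 96 mm long, about 0.3 kg, with copper-coloured bands; origin at its centre, own z along its length (ends alike). Starts standing on end on the bench, if it is there at all; it can tip over and roll when knocked.
- roll_4: a brass embossing roll, a plain straight cylinder 38 mm in diameter and 96 mm long, about 0.3 kg, with copper-coloured bands; origin at its centre, own z along its length (ends alike). Starts standing on end on the bench, if it is there at all; it can tip over and roll when knocked.
- roll_5: a brass embossing roll, a plain straight cylinder 38 mm in diameter and 96 mm long, about 0.3 kg, with copper-coloured bands; origin at its centre, own z along its length (ends alike). If it is there at all, it already lies in saddle 1 at the start, loose.
- roll_6: a brass embossing roll, a plain straight cylinder 38 mm in diameter and 96 mm long, about 0.3 kg, with copper-coloured bands; origin at its centre, own z along its length (ends alike). If it is there at all, it already lies in saddle 2 at the start, loose.
- roll_7: a brass embossing roll, a plain straight cylinder 38 mm in diameter and 96 mm long, about 0.3 kg, with copper-coloured bands; origin at its centre, own z along its length (ends alike). If it is there at all, it already lies in saddle 3 at the start, loose.
- roll_8: a brass embossing roll, a plain straight cylinder 38 mm in diameter and 96 mm long, about 0.3 kg, with copper-coloured bands; origin at its centre, own z along its length (ends alike). If it is there at all, it already lies in saddle 4 at the start, loose.
- lid (a joint): angle of the lid about its hinge: 0 shut, growing as it opens, stop at 2.05 rad; stiff hinge (0.5 N m), it stays where it is left. Lid 0.45 kg, a tray 308 by 150 mm and 45 mm deep (its top 130 mm above the bench when shut).
- lid_edge (a point): middle of the front edge of the lid's outer face (its top when shut): from the hinge line 150 mm along the lid and 45 mm out. Its axes turn with the lid: z is the outward normal of the outer face, -y runs from the hinge to the front edge.
- keeper_a (a point): seat of latch a's steel keeper on the lid's front: the middle of the loop's bar rests here when hooked, 16 mm out from the lid's front face, 109 mm above the bench when shut. Keeper 30 mm wide along x; its shelf is 3 mm below this point; its lip, 4 mm thick, begins 7 mm further out and rises 3 mm above this point; open above. Axes turn with the lid.
- lever_a (a joint): angle of latch a's red lever: 0 = hanging down flat on the case front, growing as it swings out and up, 1.57 = straight out, stop at 2.5; light friction, stays where left. With the loop hooked its springs resist from about 1.0 down to 0.3 (some 5 N at the tip); past centre, below about 0.2, they pull the lever flat and hold it.
- lever_tip_a (a point): outer face of latch a's lever at its end, 56 mm from its pivot, which lies 19 mm in front of the case front (case y = -94 mm), 66 mm above the bench, axis along case x; lever 34 mm wide and 4 mm thick. Axes turn with the lever: at angle 0 they are the case's axes; -z runs from the pivot to the tip and -y is the outer face's normal.
- loop_bar_a (a point): middle of latch a's loop bar: 6 mm steel wire, 54 mm wide over the two legs that run 57 mm to the loop's pivot (9 mm spring barrels over the last 21 mm). That pivot is in the lever, 18 mm from the lever's pivot, 0.3 rad inward of the tip's direction. Lever and keeper fit between the legs. The legs stretch up to 10 mm (14 N per mm). z: from that pivot to the bar. Light friction: stays where left.
- glue_jar: bystander: a jar 64 mm wide and 85 mm high with a yellow cap; origin under its centre.
- mallet: bystander: a mallet 240 mm long with wooden handle, lying on the bench; origin under its middle.
- setter: bystander: a dark steel snap-setting punch 122 mm high, standing on its 44 mm foot; origin under its centre.
- keeper_b (a point): as keeper_a, on the like latch b at case x = +90 mm.
- lever_b (a joint): as lever_a, on the like latch b at case x = +90 mm.
- lever_tip_b (a point): as lever_tip_a, on the like latch b at case x = +90 mm.
- loop_bar_b (a point): as loop_bar_a, on the like latch b at case x = +90 mm.
There are look-alikes about, which are no part of the job. Leave any blue look-alike of the roll_4 alone.

How it is judged:
By the outcome, as a careful person would: the job done as asked, in the order asked, and still so for the second after the job is handed in, with the robot touching nothing.
Of roll_1, roll_2, roll_3, roll_4 only 2 to 3 are there at a start; the rules pass over those that are not, and their reading is None.
Of roll_5, roll_6, roll_7, roll_8 only 1 to 1 are there at a start; the rules pass over those that are not, and their reading is None.
At some moment in a run one of roll_1, roll_2, roll_3, roll_4 may be knocked a few centimetres aside while the robot is not near it.
It also fails if it takes over 210 s, if anything falls off the work surface, if the arm or the gripper's body presses on something with over 40 N, if the wrist force passes 120 N, or if a joint passes its speed limit or range.

## Robot

A 7-joint arm with a two-finger parallel gripper is mounted at the origin on the work surface. World frame = base frame: x ahead of the robot, y to its left, z up, the work surface at z = 0. Lengths are in m, angles in rad, forces in N, time in s.
With the tool pointing down it reaches from about 0.425 to 0.925 m from the base axis. Payload 6.8 kg.
Tool frame: the origin (TCP) lies on the centre line of the jaws, within the pads' length; the fingertips stand 25 mm ahead of it and the grasp point (between the pads) lies 6 mm ahead of it; z points along the fingers, y is the line along which they close (so a half turn about z gives the same grasp; the last joint's range is limited). The gripper opens to 85 mm and grips with 20 to 120 N. Pads are 22 mm wide; open, the fingers measure 114 mm over their backs; the gripper's body (76 mm by 85 mm) begins 54 mm behind the grasp point. The pads swing forward as they close: fully open they stand 13 mm farther back than shut.
Start: joints at [-1.394, 0.477, 0.022, 1.555, -0.011, 1.109, -0.083], TCP at [0.19, 0.648, 0.256] pointing down, gripper open.
Joint ranges: [-2.96, 2.96], [-0.34, 2.1], [-1.41, 1.46], [0.24, 2.44], [-1.37, 4.51], [0.17, 1.92], [-2.96, 2.96]. Speed limits (rad/s): [2.39, 2.39, 3.14, 3.14, 3.14, 3.14, 3.14].

## Interface

Orientations are given as a rotation vector (axis times angle).
In Python, from bench import status, imaging, workorder gives the robot as it stands.
- The arm moves only by the tool send_rows, never from a script. Its argument "steps" is a list of rows, each an object of numbers: "dx", "dy", "dz": the shift along the tool's x, y, z in cm; "yaw": the turn about the tool's z in degrees; "gripper": the opening, from 0 (shut) to 1 (fully open). A call has 1 to 5 rows; each row is the pose to reach, as a shift and turn from the pose commanded when the call began, along the tool's axes at that moment; what a row does not reach only later rows make up. A row lasts 1/8 s, in which the tool goes at most 62.5 mm and 10.7 degrees, less where a joint would pass 70% of its speed; a pose out of reach is approached as far as the arm can. A call with a gripper value outside its range is refused whole. The fingers move at their own pace and stop on an object; "force" is the grip in N (left out, the last holds). Time passes only in rows, so rows that repeat a pose let the fingers close. It gives the time, the measured TCP pose, the force, the opening and the grip force at its end, in the units of the state.
- status.get_obs(): the state, without advancing time (a new reading comes with each control period).
- imaging.grab_frame(name): name is "scene" or "top"; returns a dict with "color" (480x640x3 uint8, red, green, blue), "depth" (480x640 float32, m along the optical axis (not along the pixel's ray), 0 where there is no reading), "K" (3x3 intrinsics, pixels), "R" (3x3) and "t" (3): a world point X has camera coordinates R X + t. Camera axes: x right, y down, z forward; pixel columns grow to the right and rows downward; lengths in m; the calibration is good to about 2 mm. A picture is of the moment at which its call begins.
- workorder.hand_in(): hands the job in; it is judged then, once.
The state is a dict: "clock": time; "joints": joint angles; "qvel": joint speeds; "tau": joint torques, N m; "tcp_pos": TCP position; "orientation": TCP orientation; "contact_force": force on the tool from outside, world axes, zero at the start; "moment": the same for the moment, N m; "grip_width": finger opening in m; "gripper_force": force on a finger pad.
Only numpy, scipy, OpenCV 4.12 (cv2) and the standard library are available. Lean on these libraries where they do the work, as an engineer would, in place of code of your own. Each camera call takes 0.05 s, during which the arm holds its last target. There are 200 camera calls.

## Working session

There is one attempt and no reset: what is moved stays moved. The work goes in short steps, Python scripts to look and compute and a tool call to move; the robot and the scene stay as the last step left them, time stands still between calls to the robot, and variables do not carry over. Pictures are saved under pics/ and viewed, at most 14 in all, crops included, and the job is handed in when it is done.

Besides the shell and the picture viewer there is one more tool, called after ">>>" as name(argument=value, ...) on one line, values as JSON. send_rows: Moves the arm, as the interface text tells. Its arguments: {"type":"object","properties":{"steps":{"type":"array"},"force":{"type":"number"}},"required":["steps"]}

```bash
ls; mkdir -p pics; python3 - <<'E'
from bench import status, imaging
import cv2,numpy as np
print(status.get_obs())
for n in ("scene","top"):
    f=imaging.grab_frame(n); np.savez(f'pics/{n}0.npz',**f)
    cv2.imwrite(f'pics/{n}0.png',f['color'][:,:,::-1]); print(n,f['K'],f['R'],f['t'])
E
```

```text
pics
{'clock': 0.0, 'joints': array([-1.39410933,  0.47777686,  0.02239992,  1.55649556, -0.01150032,
        1.10929967, -0.08308714]), 'qvel': array([-0.00061192, -0.0015041 ,  0.00256226,  0.00087006,  0.00080842,
        0.0031818 ,  0.00052077]), 'tau': array([-2.63497677e-04, -5.96465492e+01,  1.60802275e+00, -2.81196839e+01,
        1.25496447e-02,  9.39669320e-03, -9.92920860e-06]), 'tcp_pos': array([0.18953225, 0.64725343, 0.25532381]), 'orientation': array([-4.45848498e-01, -3.10969393e+00,  2.90260362e-03]), 'contact_force': array([ 0.79972917,  0.06858939, -0.01626003]), 'moment': array([-0.00891752, -0.0285925 , -0.03190244]), 'gripper_force': 0.0, 'grip_width': 0.08543756697215912}
scene [[451.67779637   0.         322.10502121]
 [  0.         451.67779637 239.74693487]
 [  0.           0.           1.        ]] [[ 0.62944903  0.77702071  0.00572123]
 [ 0.58707315 -0.47072694 -0.65860555]
 [-0.50905701  0.4179174  -0.75246661]] [-0.32412009 -0.22516622  1.28847976]
top [[453.65605107   0.         314.01667319]
 [  0.         453.65605107 236.09630926]
 [  0.           0.           1.        ]] [[-0.02024494 -0.99978191 -0.00512603]
 [-0.98894     0.02077834 -0.14685344]
 [ 0.14692793  0.0020963  -0.98914498]] [0.02730669 0.48938975 0.97556542]
```

View pics/scene0.png

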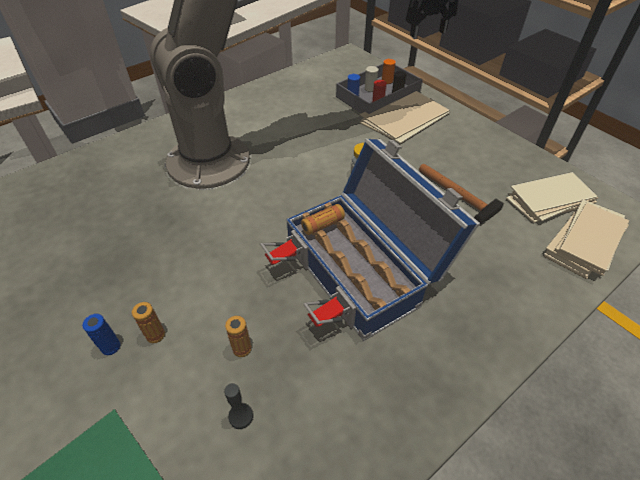

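View pics/top0.png

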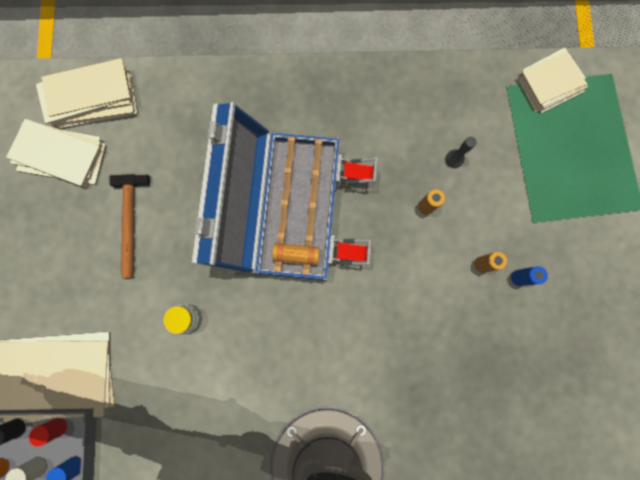

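Candidates for a roll standing on the bench:
- Copper cylinder at scene (237,335) / top (435,198).
- Copper cylinder at scene (147,322) / top (498,261).
- Blue look-alike at scene (100,333) / top (535,275), to be left alone.
- Orange bottle in the tray at scene (389,70), not a roll.

By the description I take the two copper cylinders. The roll lying at scene (323,219) fills saddle 1. The close crop follows.

```bash
cat > h.py <<'E'
import numpy as np, cv2
from bench import status, imaging
def grab(n,save=None):
    f=imaging.grab_frame(n)
    if save: cv2.imwrite(f'pics/{save}.png',f['color'][:,:,::-1])
    return f
def cloud(f):
    d=f['depth']; v,u=np.mgrid[:480,:640]
    P=np.stack([(u-f['K'][0,2])/f['K'][0,0]*d,(v-f['K'][1,2])/f['K'][1,1]*d,d],-1)
    return (P-f['t'])@f['R']
def ray(f,u,v,z):
    d=np.linalg.inv(f['K'])@[u,v,1]; d=f['R'].T@d; c=-f['R'].T@f['t']
    return c+d*(z-c[2])/d[2]
def proj(f,X):
    p=(f['R']@np.asarray(X).T).T+f['t']; p=p@f['K'].T; return p[...,:2]/p[...,2:]
def copper(f):
    h=cv2.cvtColor(f['color'],cv2.COLOR_RGB2HSV); return cv2.inRange(h,(8,110,60),(24,255,255))
def red(f):
    h=cv2.cvtColor(f['color'],cv2.COLOR_RGB2HSV); return cv2.inRange(h,(0,180,80),(6,255,255))
def blobs(m,amin=60):
    n,l,s,c=cv2.connectedComponentsWithStats(m); return [(l==i) for i in range(1,n) if s[i,4]>amin]
E
python3 - <<'E'
from h import *
F={n:dict(np.load(f'pics/{n}0.npz')) for n in('scene','top')}
for n,f in F.items():
    C=cloud(f)
    for nm,m in(('cop',copper(f)),('red',red(f))):
        for b in blobs(m,40):
            P=C[b&(f['depth']>0)]; print(n,nm,b.sum(),np.argwhere(b).mean(0)[::-1].round(),'med',np.median(P,0).round(3),'lo',np.percentile(P,3,axis=0).round(3),'hi',np.percentile(P,97,axis=0).round(3))
    # rim points
    h=cv2.cvtColor(f['color'],cv2.COLOR_RGB2HSV)
    m=(abs(C[...,2]-.085)<.004)&(h[...,1]<60)&(C[...,0]>.25)&(C[...,0]<.75)&(C[...,1]>-.15)&(C[...,1]<.25)
    P=C[m][:,:2].astype(np.float32); print(n,'rim',len(P),cv2.minAreaRect(P))
f=F['scene']; c=f['color'][:,:,::-1]
a=cv2.resize(c[225:345,245:365],(560,560),interpolation=cv2.INTER_CUBIC)
b=cv2.resize(c[290:390,70:270],(560,280),interpolation=cv2.INTER_CUBIC)
cv2.imwrite('pics/crop0.png',a); cv2.imwrite('pics/rolls0.png',b)
E
```

```text
scene cop 194 [320.  12.] med [-1.949  1.988 -0.714] lo [-1.974  1.053 -0.744] hi [-0.719  2.133 -0.037]
scene cop 140 [359.   5.] med [-1.849  2.31  -0.701] lo [-1.947  2.286 -0.74 ] hi [-1.762  2.336 -0.661]
scene cop 42 [582.   5.] med [0.275 1.363 0.179] lo [0.248 1.346 0.176] hi [0.303 1.384 0.181]
scene cop 73 [379.  12.] med [-1.618  2.31  -0.679] lo [-1.661  1.466 -0.72 ] hi [-0.749  2.333 -0.204]
scene cop 271 [388.  70.] med [0.02  0.69  0.052] lo [-0.008  0.679  0.012] hi [0.03  0.715 0.079]
scene cop 299 [140.  70.] med [-1.952  0.446 -0.695] lo [-1.972  0.373 -0.739] hi [-1.929  0.521 -0.652]
scene cop 50 [577.  94.] med [ 0.339  1.532 -0.203] lo [ 0.325  1.483 -0.217] hi [ 0.349  1.598 -0.198]
scene cop 134 [ 27. 112.] med [-0.64  -0.315 -0.04 ] lo [-1.967 -0.418 -0.741] hi [-0.623 -0.161 -0.033]
scene cop 215 [576. 109.] med [ 0.107  2.308 -0.704] lo [ 0.053  2.281 -0.742] hi [ 0.154  2.326 -0.65 ]
scene cop 770 [615. 128.] med [ 0.352  2.309 -0.698] lo [ 0.215  2.291 -0.744] hi [ 0.488  2.326 -0.654]
scene cop 96 [358. 149.] med [0.304 0.291 0.086] lo [0.21  0.276 0.0
[... 1376 characters left out ...]
90. 262.] med [ 0.42  -0.351  0.09 ] lo [ 0.405 -0.378  0.008] hi [ 0.437 -0.345  0.1  ]
top cop 90 [177. 319.] med [0.313 0.306 0.083] lo [ 0.287  0.276 -0.   ] hi [0.342 0.36  0.089]
top cop 126 [  3. 467.] med [0.015 0.681 0.022] lo [-0.002  0.678  0.011] hi [0.027 0.692 0.037]
top red 400 [357. 171.] med [ 0.628 -0.081  0.068] lo [ 0.613 -0.112  0.062] hi [ 0.645 -0.054  0.073]
top red 445 [351. 252.] med [ 0.449 -0.061  0.067] lo [ 0.434 -0.092  0.061] hi [ 0.466 -0.033  0.074]
top red 306 [ 39. 436.] med [0.089 0.578 0.078] lo [0.073 0.561 0.075] hi [0.106 0.595 0.081]
top rim 1020 ((0.5477566123008728, 0.02561195194721222), (0.27400079369544983, 0.3057718575000763), 83.23406219482422)
```

View pics/crop0.png

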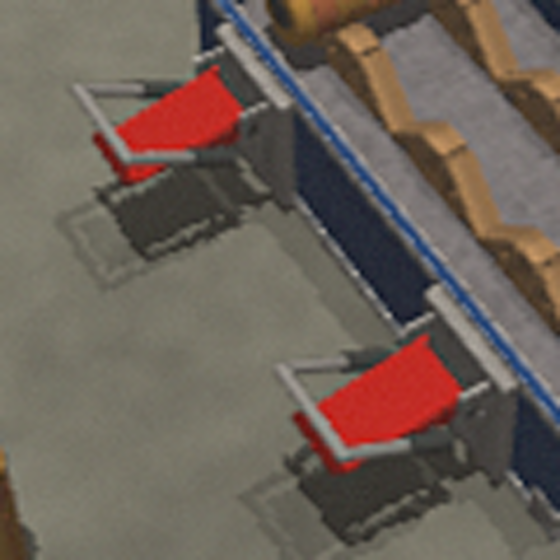

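View pics/rolls0.png

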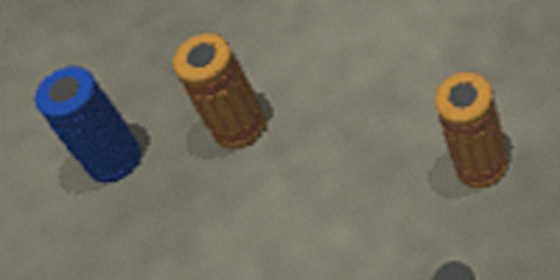

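Both copper rolls are confirmed: scene (147,322) with its top near (145,308), and scene (237,335). The blue one at (100,333) stays. The levers stand about straight out, with the loop bars just above and beyond their tips (latch a around scene (270,250), latch b around (312,378)).

```bash
python3 - <<'E'
from h import *
F={n:dict(np.load(f'pics/{n}0.npz')) for n in('scene','top')}
for n,f in F.items():
    C=cloud(f); h=cv2.cvtColor(f['color'],cv2.COLOR_RGB2HSV)
    box=(C[...,0]>.3)&(C[...,0]<.8)&(C[...,1]>-.15)&(C[...,1]<.3)
    best=None
    P=C[box&(abs(C[...,2]-.085)<.005)&(h[...,1]<70)]
    for a in np.radians(np.arange(-9,-4,.1)):
        ex=np.array([np.cos(a),np.sin(a)]); ey=np.array([-ex[1],ex[0]])
        y=P[:,:2]@ey; hist=np.histogram(y,np.arange(-.1,.25,.0015))[0]
        s=(hist.astype(float)**2).sum()
        if best is None or s>best[0]: best=(s,a)
    a=best[1]; print(n,'yaw',np.degrees(a))
    a=np.radians(-6.6); ex=np.array([np.cos(a),np.sin(a)]); ey=np.array([-ex[1],ex[0]])
    x=P[:,:2]@ex;y=P[:,:2]@ey
    hi=np.histogram(y,np.arange(-.03,.2,.003)); print('y',[(round(e,3),c) for c,e in zip(*hi) if c>25])
    hi=np.histogram(x,np.arange(.3,.75,.003)); print('x',[(round(e,3),c) for c,e in zip(*hi) if c>25])
    # lid top pts
    m=box&(C[...,2]>.15); Q=C[m]; yy=Q[:,:2]@ey
    for z in np.arange(.15,.29,.02):
        k=abs(Q[:,2]-z)<.006
        if k.sum()>5: print('lid z',round(z,3),'y',np.percentile(yy[k],[2,98]).round(3))
    # roll tops & seated roll
    for b in blobs(copper(f),300):
        R=C[b]; k=(R[:,2]>.088)&(R[:,2]<.102)&(R[:,1]<-.2)
        if k.sum()>20: print('rolltop',cv2.minEnclosingCircle(R[k][:,:2].astype(np.float32)))
    # loops
    yyy=C[...,:2]@ey; xxx=C[...,:2]@ex
    g=(h[...,1]<60)&(C[...,2]>.05)&(C[...,2]<.16)&(yyy<-.085+.02)&(yyy>-.2)&(xxx>.35)&(xxx<.75)
    for b in blobs(g.astype(np.uint8),4): 
        R=np.stack([xxx[b],yyy[b],C[...,2][b]],1); o=np.argsort(R[:,1]); print('gray',b.sum(),np.argwhere(b).mean(0)[::-1].round(),'outer',np.median(R[o[:10]],0).round(3),'lo',R.min(0).round(3),'hi',R.max(0).round(3))
    for b in blobs(red(f),200):
        R=np.stack([xxx[b],yyy[b],C[...,2][b]],1);print('red',R.min(0).round(3),R.max(0).round(3),np.median(R,0).round(3), np.polyfit(R[:,1],R[:,2],1).round(3))
E
```

```text
scene yaw -6.6000000000000085
y [(np.float64(0.03), np.int64(61)), (np.float64(0.033), np.int64(64)), (np.float64(0.036), np.int64(135)), (np.float64(0.039), np.int64(39)), (np.float64(0.042), np.int64(88)), (np.float64(0.045), np.int64(80)), (np.float64(0.18), np.int64(201)), (np.float64(0.183), np.int64(30)), (np.float64(0.186), np.int64(76)), (np.float64(0.189), np.int64(159))]
x [(np.float64(0.396), np.int64(73)), (np.float64(0.399), np.int64(39)), (np.float64(0.432), np.int64(31)), (np.float64(0.48), np.int64(34)), (np.float64(0.609), np.int64(28)), (np.float64(0.612), np.int64(37)), (np.float64(0.621), np.int64(26)), (np.float64(0.657), np.int64(29)), (np.float64(0.66), np.int64(31)), (np.float64(0.69), np.int64(41)), (np.float64(0.696), np.int64(56)), (np.float64(0.699), np.int64(86))]
lid z 0.15 y [0.218 0.257]
lid z 0.17 y [0.225 0.265]
lid z 0.19 y [0.233 0.275]
lid z 0.21 y [0.243 0.29 ]
lid z 0.23 y [0.247 0.271]
lid z 0.25 y [0.268 0.271]
rolltop ((0.4245251417160034, -0.362687349319458), 0.019801385700702667)
rolltop ((0.5610777139663696, -0.24220909178256989), 0.019497
[... 766 characters left out ...]
(37)), (np.float64(0.69), np.int64(94))]
lid z 0.15 y [0.216 0.253]
lid z 0.17 y [0.221 0.256]
lid z 0.19 y [0.23  0.274]
lid z 0.21 y [0.244 0.288]
lid z 0.23 y [0.246 0.267]
lid z 0.25 y [0.268 0.273]
rolltop ((0.5575746893882751, -0.24295873939990997), 0.01909010484814644)
rolltop ((0.4216702878475189, -0.36331629753112793), 0.019200850278139114)
gray 33 [436. 197.] outer [ 0.582 -0.181  0.098] lo [ 0.577 -0.184  0.094] hi [ 0.588 -0.17   0.102]
red [ 0.337 -0.041  0.059] [0.653 0.054 1.037] [ 0.634 -0.008  0.068] [1.476 0.087]
red [ 0.337 -0.042  0.057] [0.472 0.054 1.037] [ 0.454 -0.009  0.067] [1.348 0.086]
red [0.003 0.564 0.073] [0.041 0.605 0.082] [0.023 0.585 0.078] [-0.013  0.085]
```

>>> send_rows(steps=[{"dx": -5,"dy": -2.7,"dz": -5,"yaw": -8,"gripper": 0.0},{"dx": -10,"dy": -5.4,"dz": -10,"yaw": -16.3,"gripper": 0},{"dx": -15,"dy": -8.2,"dz": -10,"yaw": -16.3,"gripper": 0},{"dx": -20,"dy": -11,"dz": -10,"yaw": -16.3,"gripper": 0},{"dx": -24.8,"dy": -13.6,"dz": -10,"yaw": -16.3,"gripper": 0}])

```text
clock: 0.72
tcp_pos: [0.3884, 0.4482, 0.3565]
orientation: [0.0, 3.141, 0.001]
contact_force: [1.2, 0.0, -0.4]
grip_width: -0.0002
gripper_force: 0.0
```

```bash
cat > st.py <<'E'
from h import *
from scipy.spatial.transform import Rotation as R
o=status.get_obs(); M=R.from_rotvec(o['orientation']).as_matrix()
print(round(o['clock'],2),'tcp',o['tcp_pos'].round(4),'x@%.1f y@%.1f tilt%.2f'%(np.degrees(np.arctan2(M[1,0],M[0,0])),np.degrees(np.arctan2(M[1,1],M[0,1])),np.degrees(np.arccos(-M[2,2]))),'F',o['contact_force'].round(1),'w',round(o['grip_width'],4),'gf',round(o['gripper_force'],1),'j',o['joints'].round(2))
E
python3 st.py; python3 - <<'E'
from h import *
f=dict(np.load('pics/top0.npz')); C=cloud(f); h=cv2.cvtColor(f['color'],cv2.COLOR_RGB2HSV)
k=(C[...,2]>.088)&(C[...,2]<.103)&(C[...,1]<-.3)&(C[...,0]>.2)&(C[...,0]<.6)
for b in blobs(k.astype(np.uint8),60): print(cv2.minEnclosingCircle(C[b][:,:2].astype(np.float32)))
E
```

```text
0.72 tcp [0.3884 0.4482 0.3565] x@180.0 y@90.0 tilt0.03 F [ 1.2  0.  -0.4] w -0.0002 gf 0.0 j [-1.01  0.26  0.06  1.64 -0.02  1.24  0.63]
((0.42126014828681946, -0.36407360434532166), 0.019513653591275215)
((0.3891253173351288, -0.444588840007782), 0.01935913972556591)
```

>>> send_rows(steps=[{"dx": -2,"dy": -5.8},{"dx": -4,"dy": -11.6},{"dx": -6,"dy": -17.4},{"dx": -8,"dy": -23.2},{"dx": -10,"dy": -29}])

```text
validation failed for argument at $.st...
```

>>> send_rows(steps=[{"dx": -2,"dy": -5.8},{"dx": -4,"dy": -11.6},{"dx": -6,"dy": -17.4},{"dx": -8,"dy": -23.2},{"dx": -10,"dy": -29}])

```text
validation failed for argument at $.st...
```

>>> send_rows(steps=[{"dx": -2,"dy": -5.5},{"dx": -3.7,"dy": -11.1},{"dx": -3.7,"dy": -11.1,"dz": 5},{"dx": -3.7,"dy": -11.1,"dz": 10},{"dx": -3.7,"dy": -11.1,"dz": 15}])

```text
validation failed for argument at $.st...
```

```bash
python3 st.py; python3 - <<'E'
from h import *
f=grab('top'); C=cloud(f)
for b in blobs(copper(f),150):
    P=C[b]; 
    if P[:,1].mean()<-.1: print(b.sum(),np.median(P,0).round(3)); k=P[:,2]>.088; print(cv2.minEnclosingCircle(P[k][:,:2].astype(np.float32)) if k.sum()>9 else '')
E
```

```text
0.72 tcp [0.3884 0.4482 0.3565] x@180.0 y@90.0 tilt0.03 F [ 1.2  0.  -0.4] w -0.0002 gf 0.0 j [-1.01  0.26  0.06  1.64 -0.02  1.24  0.63]
715 [ 1.495 -1.15  -0.748]

389 [ 0.552 -0.235  0.092]
((0.45362579822540283, -0.12203569710254669), 0.17742443084716797)
441 [ 0.42  -0.351  0.089]
((0.38497376441955566, -0.18310169875621796), 0.20306693017482758)
```

>>> send_rows(steps=[{"dx": -2,"dy": -5.8,"dz": 0,"yaw": 0,"gripper": 0},{"dx": -4,"dy": -11.6,"dz": 0,"yaw": 0,"gripper": 0},{"dx": -6,"dy": -17.4,"dz": 0,"yaw": 0,"gripper": 0},{"dx": -8,"dy": -23.2,"dz": 0,"yaw": 0,"gripper": 0},{"dx": -10,"dy": -29,"dz": 0,"yaw": 0,"gripper": 0}])

```text
clock: 1.4
tcp_pos: [0.4873, 0.158, 0.3561]
orientation: [-0.0, -3.141, -0.0]
contact_force: [0.0, 0.1, -1.1]
grip_width: 0.0002
gripper_force: 0.0
```

>>> send_rows(steps=[{"dx": -2,"dy": -5.8,"dz": 0,"yaw": 0,"gripper": 0},{"dx": -4,"dy": -11.6,"dz": 0,"yaw": 0,"gripper": 0},{"dx": -6,"dy": -17.4,"dz": 0,"yaw": 0,"gripper": 0},{"dx": -8,"dy": -23.2,"dz": 0,"yaw": 0,"gripper": 0},{"dx": -10,"dy": -29,"dz": 0,"yaw": 0,"gripper": 0}])

```text
clock: 2.02
tcp_pos: [0.5874, -0.1316, 0.356]
orientation: [0.0, -3.141, -0.0]
contact_force: [1.5, 1.5, 0.2]
grip_width: -0.0
gripper_force: 0.0
```

>>> send_rows(steps=[{"dx": -2,"dy": -5.5,"dz": 0,"yaw": 0,"gripper": 0},{"dx": -3.7,"dy": -11.1,"dz": 0,"yaw": 0,"gripper": 0},{"dx": -3.7,"dy": -11.1,"dz": 5,"yaw": 0,"gripper": 0},{"dx": -3.7,"dy": -11.1,"dz": 10,"yaw": 0,"gripper": 0},{"dx": -3.7,"dy": -11.1,"dz": 15,"yaw": 0,"gripper": 0}])

```text
clock: 2.65
tcp_pos: [0.6238, -0.2409, 0.2042]
orientation: [-0.001, -3.141, -0.001]
contact_force: [0.4, -0.2, -0.0]
grip_width: 0.0002
gripper_force: 0.0
```

```bash
cat > rolls.py <<'E'
from h import *
import sys
# rolls on the bench: mask, world points
for n in ('scene','top'):
    f=grab(n, sys.argv[1]+n if len(sys.argv)>1 else None); C=cloud(f)
    for b in blobs(copper(f),150):
        P=C[b]; P=P[(P[:,2]>.002)&(P[:,2]<.2)]
        if len(P)<50: continue
        m=np.median(P,0)
        if m[1]<-.1 and .2<m[0]<.9:
            zt=np.percentile(P[:,2],96); k=P[:,2]>zt-.012
            print(n,'px',np.argwhere(b).mean(0)[::-1].round(),'ztop',zt.round(3),'top rect',np.round(np.hstack(cv2.minAreaRect(P[k][:,:2].astype(np.float32))),3))
E
python3 st.py; python3 rolls.py
```

```text
2.65 tcp [ 0.6238 -0.2409  0.2042] x@180.0 y@90.0 tilt0.04 F [ 0.4 -0.2 -0. ] w 0.0002 gf 0.0 j [-0.04  0.55  0.45  1.64 -0.27  1.01  2.07]
scene px [148. 323.] ztop 0.098 top rect [ 4.2500e-01 -3.6400e-01  3.6000e-02  3.7000e-02  7.9106e+01]
scene px [239. 339.] ztop 0.098 top rect [ 0.588 -0.245  0.083  0.027  6.223]
```

>>> send_rows(steps=[{"dx": 0,"dy": -0.2,"dz": 5,"yaw": 0,"gripper": 0},{"dx": 0,"dy": -0.2,"dz": 10.4,"yaw": 0,"gripper": 0},{"dx": 1.5,"dy": -0.2,"dz": 10.4,"yaw": 0,"gripper": 0},{"dx": 3,"dy": -0.2,"dz": 10.4,"yaw": 0,"gripper": 0},{"dx": 4,"dy": -0.2,"dz": 10.4,"yaw": 0,"gripper": 0}])

```text
clock: 3.38
tcp_pos: [0.5846, -0.2444, 0.1055]
orientation: [0.002, 3.137, -0.002]
contact_force: [1.7, 0.0, 2.0]
grip_width: 0.0001
gripper_force: 0.5
```

>>> send_rows(steps=[{"dx": 1,"dy": 0,"dz": 0,"yaw": 0,"gripper": 0},{"dx": 2,"dy": 0,"dz": 0,"yaw": 0,"gripper": 0},{"dx": 3,"dy": 0,"dz": 0,"yaw": 0,"gripper": 0},{"dx": 4,"dy": 0,"dz": 0,"yaw": 0,"gripper": 0},{"dx": 5,"dy": 0,"dz": 0,"yaw": 0,"gripper": 0}])

```text
clock: 4.0
tcp_pos: [0.5332, -0.2432, 0.1021]
orientation: [-0.001, -3.141, -0.0]
contact_force: [0.4, -0.2, -0.5]
grip_width: 0.0
gripper_force: 0.0
```

>>> send_rows(steps=[{"dx": -2,"dy": 0,"dz": -2,"yaw": 0,"gripper": 0.7},{"dx": -4,"dy": 0,"dz": -7,"yaw": 0,"gripper": 0.7},{"dx": -6,"dy": 0,"dz": -12,"yaw": 0,"gripper": 0.7},{"dx": -6,"dy": 0,"dz": -12,"yaw": 0,"gripper": 0.7},{"dx": -6,"dy": 0,"dz": -12,"yaw": 0,"gripper": 0.7}])

```text
clock: 4.62
tcp_pos: [0.5931, -0.243, 0.2215]
orientation: [-0.001, -3.14, -0.001]
contact_force: [-0.4, 0.3, 0.6]
grip_width: 0.0599
gripper_force: 0.0
```

```bash
python3 st.py; python3 rolls.py a1
```

```text
4.62 tcp [ 0.5931 -0.243   0.2215] x@180.0 y@90.0 tilt0.08 F [-0.4  0.3  0.6] w 0.0599 gf 0.0 j [-0.05  0.49  0.47  1.7  -0.25  1.02  2.08]
scene px [148. 323.] ztop 0.098 top rect [ 0.424 -0.363  0.039  0.036 15.292]
scene px [225. 324.] ztop 0.04 top rect [ 4.9800e-01 -2.4200e-01  3.4000e-02  8.4000e-02  8.9086e+01]
top px [428. 229.] ztop 0.041 top rect [ 4.9600e-01 -2.4200e-01  3.3000e-02  7.9000e-02  8.9168e+01]
```

View pics/a1scene.png

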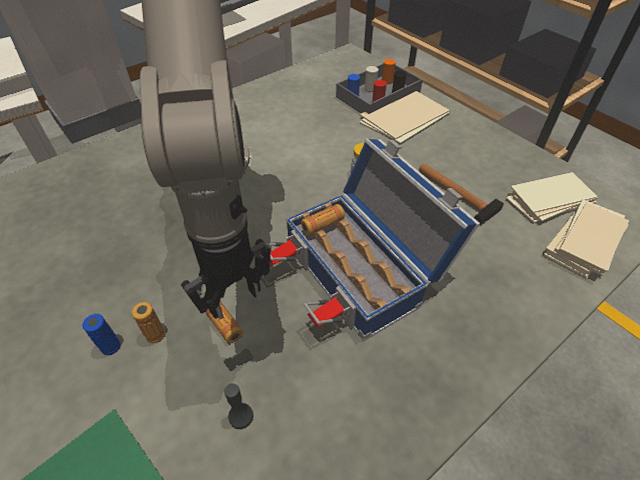

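The picture shows roll A lying along world x at scene (225,324), below the open gripper. The other roll is still standing at (148,323).

>>> send_rows(steps=[{"dx": 5,"dy": 0.1,"dz": 0,"yaw": 0,"gripper": 0.75},{"dx": 9.8,"dy": 0.1,"dz": 3,"yaw": 0,"gripper": 0.75},{"dx": 9.8,"dy": 0.1,"dz": 8,"yaw": 0,"gripper": 0.75},{"dx": 9.8,"dy": 0.1,"dz": 13,"yaw": 0,"gripper": 0.75},{"dx": 9.8,"dy": 0.1,"dz": 17,"yaw": 0,"gripper": 0.75}])

```text
clock: 5.35
tcp_pos: [0.494, -0.2416, 0.0495]
orientation: [-0.001, -3.138, -0.002]
contact_force: [-0.0, -0.2, 0.5]
grip_width: 0.0642
gripper_force: 0.0
```

>>> send_rows(steps=[{"dx": 0,"dy": 0,"dz": 1,"yaw": 0,"gripper": 0.75},{"dx": 0,"dy": 0,"dz": 2,"yaw": 0,"gripper": 0.75},{"dx": 0,"dy": 0,"dz": 2,"yaw": 0,"gripper": 0.3},{"dx": 0,"dy": 0,"dz": 2,"yaw": 0,"gripper": 0.3},{"dx": 0,"dy": 0,"dz": 2,"yaw": 0,"gripper": 0.3}], force=50)

```text
clock: 5.98
tcp_pos: [0.4967, -0.2425, 0.0334]
orientation: [0.001, 3.14, -0.001]
contact_force: [-0.2, -0.8, 6.5]
grip_width: 0.0362
gripper_force: 50.4
```

>>> send_rows(steps=[{"dx": 0,"dy": 0,"dz": 0,"yaw": 0,"gripper": 0.3},{"dx": 0,"dy": 0,"dz": -4,"yaw": 0,"gripper": 0.3},{"dx": 0,"dy": 0,"dz": -9,"yaw": 0,"gripper": 0.3},{"dx": 0,"dy": 0,"dz": -14,"yaw": 0,"gripper": 0.3},{"dx": 0,"dy": 0,"dz": -19,"yaw": 0,"gripper": 0.3}])

```text
clock: 6.6
tcp_pos: [0.4954, -0.2418, 0.2237]
orientation: [-0.0, -3.141, -0.001]
contact_force: [1.0, -0.7, -3.2]
grip_width: 0.0365
gripper_force: 51.8
```

```bash
python3 st.py; python3 rolls.py
```

```text
6.6 tcp [ 0.4954 -0.2418  0.2237] x@180.0 y@90.0 tilt0.03 F [ 1.  -0.7 -3.2] w 0.0365 gf 51.8 j [-0.07  0.34  0.52  1.91 -0.2   0.94  2.11]
scene px [148. 323.] ztop 0.098 top rect [ 4.2500e-01 -3.6300e-01  3.7000e-02  3.6000e-02  5.2763e+01]
```

>>> send_rows(steps=[{"dx": -2,"dy": 5.7,"dz": -1,"yaw": 10,"gripper": 0.3},{"dx": -4,"dy": 11.4,"dz": -2,"yaw": 20,"gripper": 0.3},{"dx": -6,"dy": 17,"dz": -3,"yaw": 30,"gripper": 0.3},{"dx": -8,"dy": 22.7,"dz": -4,"yaw": 40,"gripper": 0.3},{"dx": -9.6,"dy": 28.4,"dz": -4,"yaw": 50,"gripper": 0.3}])

```text
clock: 7.32
tcp_pos: [0.5922, 0.0434, 0.262]
orientation: [1.337, 2.843, 0.0]
contact_force: [0.2, -0.7, -3.8]
grip_width: 0.0364
gripper_force: 52.0
```

>>> send_rows(steps=[{"dx": 0,"dy": 0,"dz": 0,"yaw": 10,"gripper": 0.3},{"dx": 0,"dy": 0,"dz": 0,"yaw": 20,"gripper": 0.3},{"dx": 0,"dy": 0,"dz": 0,"yaw": 30,"gripper": 0.3},{"dx": 0,"dy": 0,"dz": 0,"yaw": 40,"gripper": 0.3},{"dx": 0,"dy": 0,"dz": 0,"yaw": 46.6,"gripper": 0.3}])

```text
clock: 7.95
tcp_pos: [0.591, 0.0417, 0.2608]
orientation: [-2.35, -2.084, 0.003]
contact_force: [-0.0, -0.2, -4.1]
grip_width: 0.0364
gripper_force: 52.0
```

```bash
python3 st.py; python3 rolls.py a2
```

```text
7.95 tcp [0.591  0.0417 0.2608] x@83.1 y@-6.9 tilt0.13 F [-0.  -0.2 -4.1] w 0.0364 gf 52.0 j [-0.78  0.43  0.82  1.79 -0.35  1.07  0.04]
scene px [148. 323.] ztop 0.098 top rect [ 0.425 -0.363  0.039  0.036 12.157]
top px [490. 262.] ztop 0.099 top rect [ 4.2200e-01 -3.6300e-01  3.5000e-02  3.6000e-02  8.9369e+01]
```

View pics/a2scene.png

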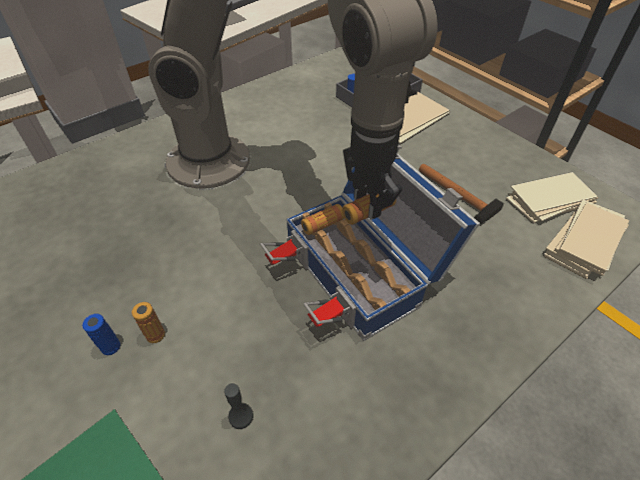

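```bash
python3 - <<'E'
from h import *
a=np.radians(-6.6); E=np.array([[np.cos(a),np.sin(a)],[-np.sin(a),np.cos(a)]])
for n in('scene','top'):
    f=dict(np.load(f'pics/{n}0.npz')); C=cloud(f); P=C[copper(f)>0]; q=(P[:,:2]-[.555,.0465])@E.T
    k=(abs(q[:,1])<.06)&(abs(q[:,0])<.154)&(P[:,2]>.057)&(P[:,2]<.11)
    q=q[k]; z=P[k][:,2]
    for y0 in(-.03,.03):
        s=(abs(q[:,1]-y0)<.012)
        print(n,y0,[(int(x*1000),round(1000*float(np.median(z[s&(abs(q[:,0]-x)<.004)])))) for x in np.arange(-.076,.15,.008) if (s&(abs(q[:,0]-x)<.004)).sum()>2], np.percentile(q[s&(q[:,0]>-.08)][:,1],[5,50,95]).round(3))
    s=(q[:,0]<-.085); print('roll1',n,np.percentile(q[s],[2,98],axis=0).round(3))
E
```

```text
scene -0.03 [(-76, 85), (-68, 84), (-60, 81), (-52, 73), (-44, 67), (-36, 63), (-28, 69), (-20, 68), (-12, 84), (-4, 84), (3, 84), (11, 82), (19, 75), (27, 67), (35, 62), (43, 67), (51, 74), (59, 83), (67, 85), (75, 84), (83, 81), (91, 74), (99, 66), (107, 62), (115, 68), (123, 77), (131, 84), (139, 85), (147, 87)] [-0.033 -0.029 -0.022]
scene 0.03 [(-76, 84), (-68, 85), (-60, 81), (-52, 74), (-44, 67), (-36, 62), (-28, 67), (-20, 70), (-12, 83), (-4, 86), (3, 84), (11, 82), (19, 74), (27, 67), (35, 62), (43, 70), (51, 75), (59, 83), (67, 86), (75, 84), (83, 81), (91, 74), (99, 65), (107, 63), (115, 69), (123, 75), (131, 83), (139, 85), (147, 87)] [0.027 0.031 0.038]
roll1 scene [[-0.145 -0.05 ]
 [-0.089  0.042]]
top -0.03 [(-76, 86), (-68, 86), (-60, 82), (-52, 76), (-44, 67), (-36, 63), (-28, 71), (-20, 79), (-12, 85), (-4, 87), (3, 86), (11, 82), (19, 74), (27, 67), (35, 64), (43, 70), (51, 80), (59, 84), (67, 86), (75, 86), (83, 82), (91, 73), (99, 65), (107, 63), (115, 71), (123, 79), (131, 85), (139, 86), (147, 70)] [-0.032 -0.027 -0.022]
top 0.03 [(-76, 87), (-68, 87), (-60, 82), (-52, 73), (-44, 66), (-36, 65), (-28, 70), (-20, 80), (-12, 84), (-4, 87), (3, 84), (11, 81), (19, 74), (27, 67), (35, 63), (43, 71), (51, 78), (59, 86), (67, 86), (75, 86), (83, 82), (91, 74), (99, 66), (107, 64), (115, 71), (123, 78), (131, 84), (139, 86), (147, 65)] [0.027 0.033 0.038]
roll1 top [[-0.144 -0.048]
 [-0.088  0.042]]
```

The notch bottoms lie within about 1 mm of the predicted saddles. Lowering roll A into saddle 3.

>>> send_rows(steps=[{"dx": 0,"dy": 0,"dz": 5,"yaw": 0,"gripper": 0.3},{"dx": 0,"dy": 0,"dz": 10,"yaw": 0,"gripper": 0.3},{"dx": 0,"dy": 0,"dz": 14,"yaw": 0,"gripper": 0.3},{"dx": 0,"dy": 0,"dz": 15,"yaw": 0,"gripper": 0.3},{"dx": 0,"dy": 0,"dz": 15.7,"yaw": 0,"gripper": 0.3}])

```text
clock: 8.68
tcp_pos: [0.5925, 0.0414, 0.1055]
orientation: [2.345, 2.09, 0.001]
contact_force: [1.3, -0.1, -2.3]
grip_width: 0.0363
gripper_force: 51.8
```

```bash
python3 st.py
```

```text
8.68 tcp [0.5925 0.0414 0.1055] x@83.4 y@-6.6 tilt0.04 F [ 1.3 -0.1 -2.3] w 0.0363 gf 51.8 j [-0.66  0.62  0.67  1.91 -0.53  0.79  0.18]
```

>>> send_rows(steps=[{"dx": 0,"dy": -0.1,"dz": 0.3,"yaw": 0,"gripper": 0.3},{"dx": 0,"dy": -0.1,"dz": 0.45,"yaw": 0,"gripper": 0.3},{"dx": 0,"dy": -0.1,"dz": 0.45,"yaw": 0,"gripper": 0.5},{"dx": 0,"dy": -0.1,"dz": 0.45,"yaw": 0,"gripper": 0.6},{"dx": 0,"dy": -0.1,"dz": 0.45,"yaw": 0,"gripper": 0.6}])

```text
clock: 9.3
tcp_pos: [0.5915, 0.0417, 0.1013]
orientation: [2.346, 2.089, 0.001]
contact_force: [-0.4, -0.1, -0.1]
grip_width: 0.0514
gripper_force: 0.0
```

>>> send_rows(steps=[{"dx": 0,"dy": 0,"dz": -1,"yaw": 0,"gripper": 0.6},{"dx": 0,"dy": 0,"dz": -4,"yaw": 0,"gripper": 0.6},{"dx": 0,"dy": 0,"dz": -9,"yaw": 0,"gripper": 0.6},{"dx": 0,"dy": 0,"dz": -14,"yaw": 0,"gripper": 0},{"dx": -5,"dy": -1,"dz": -16,"yaw": 0,"gripper": 0}])

```text
clock: 9.93
tcp_pos: [0.5778, -0.0036, 0.2641]
orientation: [2.336, 2.097, 0.008]
contact_force: [0.4, -1.0, 0.8]
grip_width: 0.0157
gripper_force: 0.0
```

```bash
python3 st.py; python3 rolls.py; python3 - <<'E'
from h import *
a=np.radians(-6.6); E=np.array([[np.cos(a),np.sin(a)],[-np.sin(a),np.cos(a)]])
f=grab('scene');C=cloud(f); P=C[copper(f)>0]; q=(P[:,:2]-[.555,.0465])@E.T
k=(abs(q[:,0]-.036)<.03)&(abs(q[:,1])<.06)&(P[:,2]>.088)&(P[:,2]<.13); print(k.sum(),np.percentile(q[k],[2,50,98],axis=0).round(3),np.percentile(P[k][:,2],98))
E
```

```text
9.93 tcp [ 0.5778 -0.0036  0.2641] x@83.8 y@-6.2 tilt0.32 F [ 0.4 -1.   0.8] w 0.0157 gf 0.0 j [-0.74  0.4   0.84  1.83 -0.34  1.06  0.12]
scene px [148. 323.] ztop 0.098 top rect [ 0.425 -0.363  0.037  0.036  9.377]
top px [490. 262.] ztop 0.1 top rect [ 4.2200e-01 -3.6300e-01  3.6000e-02  3.6000e-02  8.6956e+01]
724 [[ 0.023 -0.043]
 [ 0.043  0.001]
 [ 0.054  0.049]] 0.107477313636168
```

>>> send_rows(steps=[{"dx": -5.8,"dy": -1.6,"dz": 0,"yaw": 0,"gripper": 0},{"dx": -11.6,"dy": -3.2,"dz": 0,"yaw": 0,"gripper": 0},{"dx": -17.4,"dy": -4.8,"dz": 0,"yaw": 0,"gripper": 0},{"dx": -23.2,"dy": -6.4,"dz": 0,"yaw": 0,"gripper": 0},{"dx": -29,"dy": -8,"dz": 0,"yaw": 0,"gripper": 0}])

```text
clock: 10.7
tcp_pos: [0.462, -0.2866, 0.2608]
orientation: [-2.345, -2.091, -0.001]
contact_force: [1.7, -0.7, 0.2]
grip_width: -0.0003
gripper_force: 0.0
```

>>> send_rows(steps=[{"dx": -5.8,"dy": -1.6,"dz": 0,"yaw": 0,"gripper": 0},{"dx": -11.6,"dy": -3.2,"dz": 0,"yaw": 0,"gripper": 0},{"dx": -12.6,"dy": -3.4,"dz": 4,"yaw": 0,"gripper": 0},{"dx": -12.6,"dy": -3.4,"dz": 7,"yaw": 0,"gripper": 0},{"dx": -12.6,"dy": -3.4,"dz": 7,"yaw": 0,"gripper": 0}])

```text
clock: 11.32
tcp_pos: [0.4134, -0.4055, 0.1887]
orientation: [-2.342, -2.086, 0.002]
contact_force: [-0.2, 0.8, 0.6]
grip_width: -0.0
gripper_force: 0.0
```

```bash
python3 st.py; python3 rolls.py b1
```

```text
11.32 tcp [ 0.4134 -0.4055  0.1887] x@83.4 y@-6.6 tilt0.29 F [-0.2  0.8  0.6] w -0.0 gf 0.0 j [ 0.06  0.51  0.82  1.89 -0.46  0.94  0.98]
scene px [148. 323.] ztop 0.098 top rect [ 4.2500e-01 -3.6300e-01  3.7000e-02  3.6000e-02  5.5644e+01]
top px [490. 262.] ztop 0.099 top rect [ 4.2200e-01 -3.6200e-01  3.5000e-02  3.5000e-02  8.9624e+01]
```

>>> send_rows(steps=[{"dx": 0.1,"dy": 0.5,"dz": 1,"yaw": 0,"gripper": 0},{"dx": 0.1,"dy": 0.5,"dz": 5,"yaw": 0,"gripper": 0},{"dx": 0.1,"dy": 0.5,"dz": 8.8,"yaw": 0,"gripper": 0},{"dx": 1.2,"dy": 0.5,"dz": 8.8,"yaw": 0,"gripper": 0},{"dx": 2.2,"dy": 0.5,"dz": 8.8,"yaw": 0,"gripper": 0}])

```text
clock: 12.05
tcp_pos: [0.4226, -0.3857, 0.1041]
orientation: [2.344, 2.088, 0.0]
contact_force: [-0.3, -0.6, 1.2]
grip_width: 0.0001
gripper_force: 0.5
```

>>> send_rows(steps=[{"dx": 1,"dy": 0,"dz": 0,"yaw": 0,"gripper": 0},{"dx": 2,"dy": 0,"dz": 0,"yaw": 0,"gripper": 0},{"dx": 3,"dy": 0,"dz": 0,"yaw": 0,"gripper": 0},{"dx": 4,"dy": 0,"dz": 0,"yaw": 0,"gripper": 0},{"dx": 4.5,"dy": 0,"dz": 0,"yaw": 0,"gripper": 0}])

```text
clock: 12.68
tcp_pos: [0.427, -0.34, 0.1027]
orientation: [-2.345, -2.09, -0.0]
contact_force: [-0.0, 0.2, 0.7]
grip_width: -0.0003
gripper_force: 0.0
```

>>> send_rows(steps=[{"dx": -1,"dy": 0,"dz": -3,"yaw": 0,"gripper": 0.3},{"dx": -1,"dy": 0,"dz": -8,"yaw": 0,"gripper": 0.75},{"dx": -1,"dy": 0,"dz": -13,"yaw": 0,"gripper": 0.75},{"dx": -3,"dy": 0,"dz": -13,"yaw": 0,"gripper": 0.75},{"dx": -3,"dy": 0,"dz": -13,"yaw": 0,"gripper": 0.75}])

```text
clock: 13.3
tcp_pos: [0.4229, -0.3718, 0.2332]
orientation: [2.347, 2.086, -0.0]
contact_force: [-0.6, 0.1, -0.5]
grip_width: 0.0644
gripper_force: 0.0
```

```bash
python3 st.py; python3 rolls.py b2
```

```text
13.3 tcp [ 0.4229 -0.3718  0.2332] x@83.3 y@-6.7 tilt0.07 F [-0.6  0.1 -0.5] w 0.0644 gf 0.0 j [-0.07  0.43  0.89  1.89 -0.39  1.    0.88]
scene px [185. 314.] ztop 0.041 top rect [ 4.3500e-01 -2.9500e-01  9.4000e-02  3.7000e-02  8.4797e+01]
top px [454. 261.] ztop 0.041 top rect [ 4.3000e-01 -2.9400e-01  9.6000e-02  3.5000e-02  8.3803e+01]
```

>>> send_rows(steps=[{"dx": 4,"dy": 0.1,"dz": 0,"yaw": 0,"gripper": 0.75},{"dx": 7.8,"dy": 0.1,"dz": 4,"yaw": 0,"gripper": 0.75},{"dx": 7.8,"dy": 0.1,"dz": 9,"yaw": 0,"gripper": 0.75},{"dx": 7.8,"dy": 0.1,"dz": 14,"yaw": 0,"gripper": 0.75},{"dx": 7.8,"dy": 0.1,"dz": 18,"yaw": 0,"gripper": 0.75}])

```text
clock: 14.02
tcp_pos: [0.4325, -0.2917, 0.0501]
orientation: [-2.343, -2.088, 0.002]
contact_force: [-0.1, 0.0, -0.7]
grip_width: 0.0642
gripper_force: 0.0
```

>>> send_rows(steps=[{"dx": 0,"dy": 0,"dz": 1,"yaw": 0,"gripper": 0.75},{"dx": 0,"dy": 0,"dz": 2,"yaw": 0,"gripper": 0.75},{"dx": 0,"dy": 0,"dz": 2,"yaw": 0,"gripper": 0.3},{"dx": 0,"dy": 0,"dz": 2,"yaw": 0,"gripper": 0.3},{"dx": 0,"dy": 0,"dz": 2,"yaw": 0,"gripper": 0.3}], force=50)

```text
clock: 14.65
tcp_pos: [0.4339, -0.2937, 0.0339]
orientation: [2.345, 2.088, 0.001]
contact_force: [-1.2, 0.8, 6.8]
grip_width: 0.0362
gripper_force: 50.2
```

>>> send_rows(steps=[{"dx": 0,"dy": 0,"dz": 0,"yaw": 0,"gripper": 0.3},{"dx": 0,"dy": 0,"dz": -5,"yaw": 0,"gripper": 0.3},{"dx": 0,"dy": 0,"dz": -11,"yaw": 0,"gripper": 0.3},{"dx": 0,"dy": 0,"dz": -17,"yaw": 0,"gripper": 0.3},{"dx": 0,"dy": 0,"dz": -22.5,"yaw": 0,"gripper": 0.3}])

```text
clock: 15.28
tcp_pos: [0.433, -0.2931, 0.2597]
orientation: [-2.346, -2.089, -0.001]
contact_force: [1.2, 1.3, -4.0]
grip_width: 0.0363
gripper_force: 52.6
```

```bash
python3 st.py
```

```text
15.28 tcp [ 0.433  -0.2931  0.2597] x@83.4 y@-6.6 tilt0.03 F [ 1.2  1.3 -4. ] w 0.0363 gf 52.6 j [-0.31  0.32  0.97  1.96 -0.31  1.02  0.69]
```

>>> send_rows(steps=[{"dx": 5.8,"dy": 0.8,"dz": 0,"yaw": 0,"gripper": 0.3},{"dx": 11.6,"dy": 1.5,"dz": 0,"yaw": 0,"gripper": 0.3},{"dx": 17.4,"dy": 2.3,"dz": 0,"yaw": 0,"gripper": 0.3},{"dx": 23.2,"dy": 3,"dz": 0,"yaw": 0,"gripper": 0.3},{"dx": 29,"dy": 3.8,"dz": 0,"yaw": 0,"gripper": 0.3}])

```text
clock: 15.9
tcp_pos: [0.5042, -0.0077, 0.2579]
orientation: [-2.345, -2.089, -0.001]
contact_force: [1.2, -0.4, -2.9]
grip_width: 0.0361
gripper_force: 52.8
```

>>> send_rows(steps=[{"dx": 4,"dy": 0.8,"dz": 0,"yaw": 0,"gripper": 0.3},{"dx": 6.1,"dy": 0.8,"dz": 0,"yaw": 0,"gripper": 0.3},{"dx": 6.1,"dy": 0.8,"dz": 3,"yaw": 0,"gripper": 0.3},{"dx": 6.1,"dy": 0.8,"dz": 7,"yaw": 0,"gripper": 0.3},{"dx": 6.1,"dy": 0.8,"dz": 9,"yaw": 0,"gripper": 0.3}])

```text
clock: 16.52
tcp_pos: [0.5178, 0.0488, 0.166]
orientation: [-2.347, -2.087, 0.004]
contact_force: [0.5, -0.0, -3.5]
grip_width: 0.0363
gripper_force: 52.5
```

```bash
python3 st.py; python3 - <<'E'
from h import *
a=np.radians(-6.6); ex=np.array([np.cos(a),np.sin(a)]); ey=np.array([-ex[1],ex[0]])
p=status.get_obs()['tcp_pos'][:2]; d=np.array([.555,.0465])-.036*ex-p
print('dx dy cm',100*d@ey,100*d@ex)
E
```

```text
16.52 tcp [0.5178 0.0488 0.166 ] x@83.3 y@-6.7 tilt0.18 F [ 0.5 -0.  -3.5] w 0.0363 gf 52.5 j [-0.85  0.44  0.81  2.05 -0.43  0.83  0.1 ]
dx dy cm 0.19683413506089803 0.12134711279732752
```

>>> send_rows(steps=[{"dx": 0.2,"dy": 0.1,"dz": 3,"yaw": 0,"gripper": 0.3},{"dx": 0.2,"dy": 0.1,"dz": 5,"yaw": 0,"gripper": 0.3},{"dx": 0.2,"dy": 0.1,"dz": 6,"yaw": 0,"gripper": 0.3},{"dx": 0.2,"dy": 0.1,"dz": 6.4,"yaw": 0,"gripper": 0.3},{"dx": 0.2,"dy": 0.1,"dz": 6.5,"yaw": 0,"gripper": 0.3}])

```text
clock: 17.15
tcp_pos: [0.5211, 0.0517, 0.1032]
orientation: [2.346, 2.089, 0.001]
contact_force: [-0.0, -0.7, -2.9]
grip_width: 0.0363
gripper_force: 52.6
```

>>> send_rows(steps=[{"dx": 0,"dy": 0,"dz": 0,"yaw": 0,"gripper": 0.3},{"dx": 0,"dy": 0,"dz": 0,"yaw": 0,"gripper": 0.5},{"dx": 0,"dy": 0,"dz": 0,"yaw": 0,"gripper": 0.6},{"dx": 0,"dy": 0,"dz": -1,"yaw": 0,"gripper": 0.6},{"dx": 0,"dy": 0,"dz": -4,"yaw": 0,"gripper": 0.6}])

```text
clock: 17.77
tcp_pos: [0.52, 0.0517, 0.1429]
orientation: [-2.346, -2.089, 0.003]
contact_force: [0.8, 0.2, 0.5]
grip_width: 0.0514
gripper_force: 0.0
```

>>> send_rows(steps=[{"dx": 0,"dy": 0,"dz": -5,"yaw": 0,"gripper": 0.4},{"dx": 0,"dy": 0,"dz": -10,"yaw": 0,"gripper": 0},{"dx": 0,"dy": 0,"dz": -16,"yaw": 0,"gripper": 0},{"dx": -5,"dy": -5,"dz": -20,"yaw": 0,"gripper": 0},{"dx": -10,"dy": -10,"dz": -22,"yaw": 0,"gripper": 0}])

```text
clock: 18.4
tcp_pos: [0.437, -0.0149, 0.353]
orientation: [-2.347, -2.088, 0.001]
contact_force: [-1.5, 1.5, 2.0]
grip_width: 0.0001
gripper_force: 0.0
```

```bash
python3 st.py; python3 - <<'E'
from h import *
a=np.radians(-6.6); E=np.array([[np.cos(a),np.sin(a)],[-np.sin(a),np.cos(a)]])
for n in('scene','top'):
    f=grab(n,'c1'+n);C=cloud(f)
    h=cv2.cvtColor(f['color'],cv2.COLOR_RGB2HSV)
    q=np.concatenate([(C[...,:2]-[.555,.0465])@E.T,C[...,2:]],-1)
    for x in(-.108,-.036,.036,.108):
        k=(copper(f)>0)&(abs(q[...,0]-x)<.03)&(abs(q[...,1])<.06)&(q[...,2]>.088)&(q[...,2]<.13)
        if k.sum()>20: print(n,x,k.sum(),np.percentile(q[k],[2,50,98],axis=0).round(3).tolist())
    m=(q[...,2]>.05)&(q[...,2]<.15)&(q[...,1]<-.1)&(q[...,1]>-.2)&(h[...,1]<70)&(abs(q[...,0])<.15)
    for s in(-.09,.09):
        k=m&(abs(q[...,0]-s)<.05); R=q[k]; 
        if len(R)<5: continue
        o=R[np.argsort(R[:,1])]; print(n,s,len(R),'outermost',o[:14].round(3).tolist()[::2])
    r=(red(f)>0)
    for s in(-.09,.09):
        k=r&(abs(q[...,0]-s)<.03)&(q[...,1]<-.08)&(q[...,1]>-.17)&(q[...,2]<.1); print('red',n,s,np.percentile(q[k],[2,98],axis=0).round(3).tolist(),np.polyfit(q[k][:,1],q[k][:,2],1).round(3))
    if n=='scene': cv2.imwrite('pics/c1crop.png',cv2.resize(f['color'][200:350,240:440,::-1],(800,600),interpolation=cv2.INTER_CUBIC))
E
```

```text
18.4 tcp [ 0.437  -0.0149  0.353 ] x@83.3 y@-6.7 tilt0.04 F [-1.5  1.5  2. ] w 0.0001 gf 0.0 j [-1.18 -0.14  1.01  2.    0.13  1.22 -0.34]
scene -0.108 599 [[-0.12, -0.05, 0.089], [-0.1, -0.006, 0.102], [-0.089, 0.043, 0.108]]
scene -0.036 656 [[-0.049, -0.047, 0.089], [-0.028, -0.003, 0.103], [-0.018, 0.045, 0.108]]
scene 0.036 729 [[0.023, -0.043, 0.089], [0.043, 0.001, 0.102], [0.054, 0.05, 0.108]]
scene -0.09 189 outermost [[-0.098, -0.157, 0.091], [-0.107, -0.157, 0.091], [-0.068, -0.156, 0.088], [-0.113, -0.156, 0.088], [-0.072, -0.156, 0.09], [-0.081, -0.156, 0.09], [-0.099, -0.156, 0.092]]
scene 0.09 230 outermost [[0.075, -0.157, 0.094], [0.106, -0.156, 0.094], [0.099, -0.156, 0.09], [0.077, -0.156, 0.092], [0.099, -0.156, 0.093], [0.091, -0.156, 0.094], [0.069, -0.156, 0.092]]
red scene -0.09 [[-0.106, -0.152, 0.061], [-0.073, -0.091, 0.073]] [0.138 0.083]
red scene 0.09 [[0.073, -0.153, 0.063], [0.107, -0.09, 0.073]] [0.103 0.08 ]
top -0.108 813 [[-0.129, -0.049, 0.09], [-0.112, -0.003, 0.104], [-0.092, 0.042, 0.109]]
top -0.036 600 [[-0.057, -0.025, 0.09], [-0.042, 0.011, 0.103], [-0.022, 0.045, 0.109]]
top 0.036 427 [[0.015, -0.002, 0.091], [0.029, 0.024, 0.103], [0.05, 0.05, 0.108]]Traceback (most recent call last):
  File "<stdin>", line 17, in <module>
    return _quantile_unchecked(
        a, q, axis, out, overwrite_input, method, keepdims, weights)
    return _ureduce(a,
                    func=_quantile_ureduce_func,
    ...<5 lines>...
                    overwrite_input=overwrite_input,
                    method=method)
    r = func(a, **kwargs)
    result = _quantile(arr,
                       quantiles=q,
    ...<2 lines>...
                       out=out,
                       weights=wgt)
    slices_having_nans = np.isnan(arr[-1, ...])
                                  ~~~^^^^^^^^^
IndexError: index -1 is out of bounds for axis 0 with size 0
```

View pics/c1crop.png

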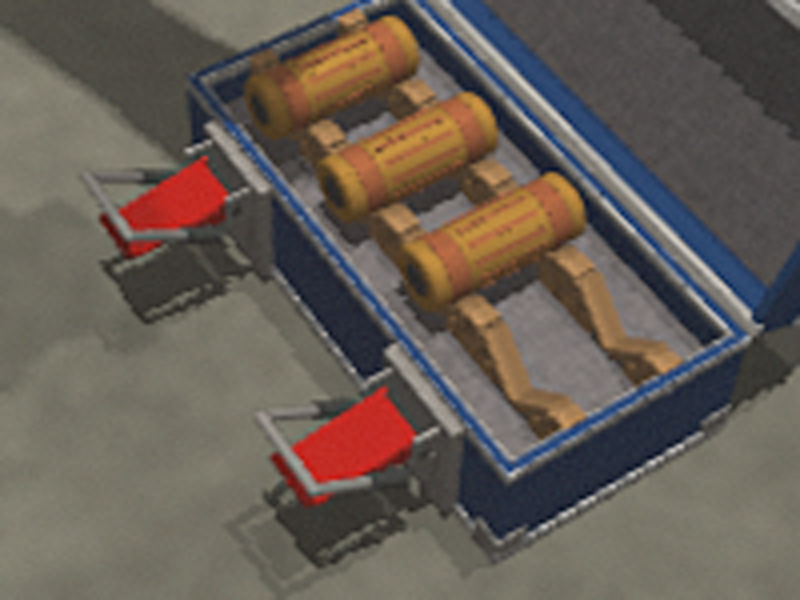

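The crop shows three rolls lying in saddles 1 to 3. Both loops stand out over the levers, with bars at crop (105,205) and (285,450). Next I work out the path that pushes the lid from behind, at case x = 0.

>>> send_rows(steps=[{"dx": 5.7,"dy": 2.1,"dz": 0,"yaw": 0,"gripper": 0},{"dx": 11.4,"dy": 4.2,"dz": 0,"yaw": 0,"gripper": 0},{"dx": 17.1,"dy": 6.3,"dz": 0,"yaw": 0,"gripper": 0},{"dx": 22.8,"dy": 8.4,"dz": 0,"yaw": 0,"gripper": 0},{"dx": 28,"dy": 10.5,"dz": 0,"yaw": 0,"gripper": 0}])

```text
clock: 19.12
tcp_pos: [0.5743, 0.2554, 0.3512]
orientation: [-2.343, -2.09, 0.002]
contact_force: [0.2, -0.9, 1.5]
grip_width: 0.0
gripper_force: 0.0
```

>>> send_rows(steps=[{"dx": 1.5,"dy": 0.5,"dz": 0,"yaw": 0,"gripper": 0},{"dx": 2.0,"dy": 0.5,"dz": 4,"yaw": 0,"gripper": 0},{"dx": 2.0,"dy": 0.5,"dz": 9,"yaw": 0,"gripper": 0},{"dx": 2.0,"dy": 0.5,"dz": 14,"yaw": 0,"gripper": 0},{"dx": 2.0,"dy": 0.5,"dz": 14.8,"yaw": 0,"gripper": 0}])

```text
clock: 19.75
tcp_pos: [0.5785, 0.271, 0.201]
orientation: [-2.345, -2.087, 0.011]
contact_force: [0.9, 0.0, 1.2]
grip_width: -0.0001
gripper_force: 0.0
```

```bash
cat >> st.py <<'E'
a=np.radians(-6.6); EE=np.array([[np.cos(a),np.sin(a)],[-np.sin(a),np.cos(a)]])
print('case xy (mm)',1000*EE@(o['tcp_pos'][:2]-[.555,.0465]),'z',o['tcp_pos'][2]*1000)
E
python3 st.py; python3 - <<'E'
import numpy as np
for t in np.arange(2.0,-.01,-.2):
    u=np.array([-np.cos(t),np.sin(t)]); n=np.array([np.sin(t),np.cos(t)]); h=np.array([75,85])
    if t>1.57: c=h+150*u+45*n; tcp=c+[11,5]
    else: c=h+135*u+45*n; tcp=c+[11,25]
    print(round(t,1),tcp.round(1))
E
```

```text
19.75 tcp [0.5785 0.271  0.201 ] x@83.3 y@-6.7 tilt0.42 F [0.9 0.  1.2] w -0.0001 gf 0.0 j [-1.11  0.61  0.83  1.73 -0.51  1.04 -0.21]
case xy (mm) [ -2.47965907 225.72201279] z 201.019842574681
2.0 [189.3 207.7]
1.8 [163.9 225.9]
1.6 [135.4 238.6]
1.4 [107.4 250.7]
1.2 [ 79.  252.1]
1.0 [ 50.9 247.9]
0.8 [ 24.2 238.2]
0.6 [ -0.  223.4]
0.4 [-20.8 204. ]
0.2 [-37.4 180.9]
0.0 [-49. 155.]
```

>>> send_rows(steps=[{"dx": -2.5,"dy": 0,"dz": -0.3,"yaw": 0,"gripper": 0},{"dx": -3.7,"dy": 0,"dz": -0.7,"yaw": 0,"gripper": 0},{"dx": -5,"dy": 0,"dz": -1.6,"yaw": 0,"gripper": 0},{"dx": -6.2,"dy": 0,"dz": -2.5,"yaw": 0,"gripper": 0},{"dx": -7.6,"dy": 0,"dz": -3.2,"yaw": 0,"gripper": 0}])

```text
clock: 20.38
tcp_pos: [0.5724, 0.197, 0.2374]
orientation: [-2.343, -2.089, -0.004]
contact_force: [1.5, 5.0, -1.1]
grip_width: 0.0001
gripper_force: 2.3
```

>>> send_rows(steps=[{"dx": -1.5,"dy": 0,"dz": -0.6,"yaw": 0,"gripper": 0},{"dx": -2.9,"dy": 0,"dz": -1.2,"yaw": 0,"gripper": 0},{"dx": -4.3,"dy": 0,"dz": -1.6,"yaw": 0,"gripper": 0},{"dx": -5.7,"dy": 0,"dz": -1.7,"yaw": 0,"gripper": 0},{"dx": -7.1,"dy": 0,"dz": -1.8,"yaw": 0,"gripper": 0}])

```text
clock: 21.0
tcp_pos: [0.5634, 0.1253, 0.2536]
orientation: [-2.344, -2.088, 0.002]
contact_force: [-0.1, 4.1, -1.0]
grip_width: 0.0004
gripper_force: 1.5
```

```bash
python3 st.py; python3 - <<'E'
from h import *
a=np.radians(-6.6); E=np.array([[np.cos(a),np.sin(a)],[-np.sin(a),np.cos(a)]])
f=grab('scene','d1')
cv2.imwrite('pics/d1crop.png',cv2.resize(f['color'][80:350,240:560,::-1],(640,540)))
E
```

```text
21.0 tcp [0.5634 0.1253 0.2536] x@83.4 y@-6.6 tilt0.14 F [-0.1  4.1 -1. ] w 0.0004 gf 1.5 j [-1.01  0.44  0.92  1.84 -0.4   1.06 -0.05]
case xy (mm) [-0.73149246 79.20369476] z 253.5808069853067
```

View pics/d1crop.png

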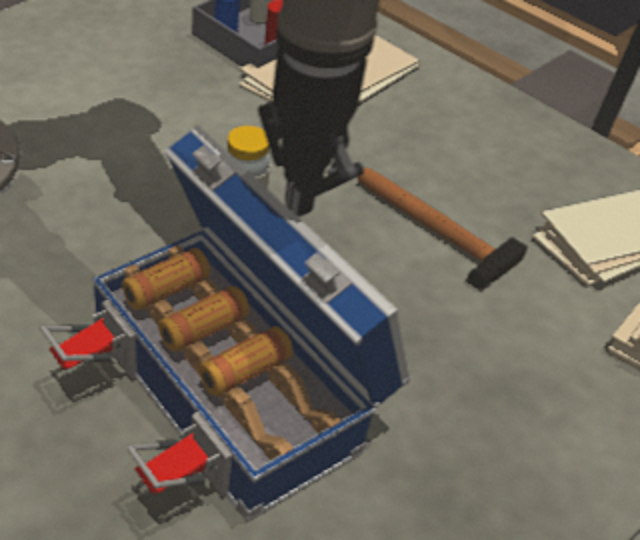

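>>> send_rows(steps=[{"dx": -1.4,"dy": 0,"dz": 0.3,"yaw": 0,"gripper": 0},{"dx": -2.8,"dy": 0,"dz": 0.5,"yaw": 0,"gripper": 0},{"dx": -4.2,"dy": 0,"dz": 1,"yaw": 0,"gripper": 0},{"dx": -5.5,"dy": 0,"dz": 1.5,"yaw": 0,"gripper": 0},{"dx": -6.7,"dy": 0,"dz": 2.2,"yaw": 0,"gripper": 0}])

```text
clock: 21.68
tcp_pos: [0.5559, 0.0582, 0.2313]
orientation: [-2.345, -2.088, 0.002]
contact_force: [0.1, 1.0, 3.1]
grip_width: 0.0004
gripper_force: 1.5
```

>>> send_rows(steps=[{"dx": -1.2,"dy": 0,"dz": 0.8,"yaw": 0,"gripper": 0},{"dx": -2.3,"dy": 0,"dz": 1.7,"yaw": 0,"gripper": 0},{"dx": -3.3,"dy": 0,"dz": 2.7,"yaw": 0,"gripper": 0},{"dx": -4.2,"dy": 0,"dz": 3.8,"yaw": 0,"gripper": 0},{"dx": -4.9,"dy": 0,"dz": 5,"yaw": 0,"gripper": 0}])

```text
clock: 22.3
tcp_pos: [0.55, 0.0101, 0.1807]
orientation: [-2.345, -2.088, 0.002]
contact_force: [0.2, -0.8, 1.3]
grip_width: -0.0002
gripper_force: 1.0
```

>>> send_rows(steps=[{"dx": -0.7,"dy": 0,"dz": 1.3,"yaw": 0,"gripper": 0},{"dx": -1.2,"dy": 0,"dz": 2.3,"yaw": 0,"gripper": 0},{"dx": -1.2,"dy": 0,"dz": 2.6,"yaw": 0,"gripper": 0},{"dx": -1.2,"dy": 0,"dz": 2.8,"yaw": 0,"gripper": 0},{"dx": -1.2,"dy": 0,"dz": 2.8,"yaw": 0,"gripper": 0}])

```text
clock: 22.92
tcp_pos: [0.5478, -0.0016, 0.1549]
orientation: [-2.343, -2.086, 0.003]
contact_force: [-8.7, -0.8, 22.6]
grip_width: 0.0001
gripper_force: 11.0
```

```bash
python3 st.py
```

```text
22.93 tcp [ 0.5478 -0.0016  0.1549] x@83.4 y@-6.6 tilt0.27 F [-8.7 -0.8 22.6] w 0.0001 gf 11.0 j [-0.74  0.52  0.83  1.99 -0.51  0.85  0.26]
case xy (mm) [ -1.59482233 -48.57470299] z 154.93332199892544
```

>>> send_rows(steps=[{"dx": 0,"dy": 0,"dz": -3,"yaw": 0,"gripper": 0},{"dx": 0,"dy": 0,"dz": -8,"yaw": 0,"gripper": 0},{"dx": -5,"dy": -3,"dz": -9,"yaw": 0,"gripper": 0.42},{"dx": -10,"dy": -6,"dz": -9,"yaw": 0,"gripper": 0.42},{"dx": -15.2,"dy": -8.8,"dz": -9,"yaw": 0,"gripper": 0.42}])

```text
clock: 23.55
tcp_pos: [0.4428, -0.1425, 0.2436]
orientation: [-2.342, -2.09, 0.0]
contact_force: [1.1, -1.2, 0.0]
grip_width: 0.0359
gripper_force: 0.0
```

```bash
cat > lat.py <<'E'
from h import *
import sys
a=np.radians(-6.6); E=np.array([[np.cos(a),np.sin(a)],[-np.sin(a),np.cos(a)]])
f=grab('scene',sys.argv[1]);C=cloud(f);h=cv2.cvtColor(f['color'],cv2.COLOR_RGB2HSV)
q=1000*np.concatenate([(C[...,:2]-[.555,.0465])@E.T,C[...,2:]],-1)
r=red(f)>0
for s in(-90,90):
    k=r&(abs(q[...,0]-s)<25)&(q[...,1]<-80)&(q[...,1]>-170)&(q[...,2]<130)&(q[...,2]>0)
    if k.sum()>20:
        P=q[k]; m=P[:,1:].mean(0); d=np.linalg.svd(P[:,1:]-m,full_matrices=False)[2][0]; d*=-np.sign(d[0])
        print(s,'lever n',k.sum(),P.min(0).round(),P.max(0).round(),'angle',np.arctan2(-d[0],-d[1]).round(2))
    g=(h[...,1]<70)&(abs(q[...,0]-s)<18)&(q[...,1]<-78)&(q[...,1]>-185)&(q[...,2]>75)&(q[...,2]<128)
    P=q[g]; print(s,'gray',len(P))
    for lo in range(-180,-78,6):
        b=P[(P[:,1]>=lo)&(P[:,1]<lo+6)]
        if len(b)>3: print('  y',lo,len(b),'z',np.percentile(b[:,2],[5,50,95]).round())
k=(abs(q[...,1])<60)&(abs(q[...,0])<140)&(q[...,2]>100)&(q[...,2]<150)
if k.sum()>100: print('lid z vs y fit',np.polyfit(q[k][:,1],q[k][:,2],1).round(4))
if len(sys.argv)>2: cv2.imwrite(f'pics/{sys.argv[1]}c.png',cv2.resize(f['color'][190:350,220:420,::-1],(750,600),interpolation=cv2.INTER_CUBIC))
E
python3 st.py; python3 lat.py e1 c
```

```text
23.55 tcp [ 0.4428 -0.1425  0.2436] x@83.5 y@-6.5 tilt0.14 F [ 1.1 -1.2  0. ] w 0.0359 gf 0.0 j [-0.73  0.22  1.05  2.1  -0.24  0.95  0.34]
case xy (mm) [ -89.75029009 -200.6232697 ] z 243.61306516378067
-90 lever n 258 [-107. -154.   60.] [-71. -92.  93.] angle 1.44
-90 gray 175
  y -162 10 z [90. 91. 93.]
  y -156 27 z [91. 92. 94.]
  y -102 36 z [100. 109. 114.]
  y -96 27 z [100. 108. 113.]
  y -90 33 z [104. 107. 109.]
  y -84 42 z [ 77. 106. 109.]
90 lever n 380 [  72. -154.   62.] [108. -90.  95.] angle 1.47
90 gray 235
  y -162 8 z [90. 91. 94.]
  y -156 40 z [91. 93. 95.]
  y -102 52 z [100. 109. 115.]
  y -96 31 z [103. 108. 114.]
  y -90 45 z [104. 107. 109.]
  y -84 59 z [ 77. 107. 109.]
lid z vs y fit [1.20000e-03 1.31253e+02]
```

View pics/e1c.png

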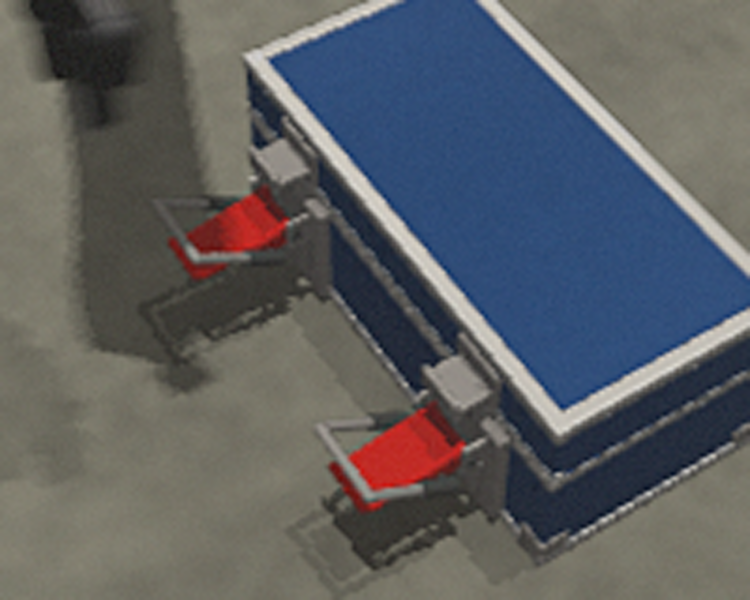

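The lid is shut flat, with the fitted top at z = 131 mm. Levers a and b are near crop (235,230) and (400,460), with the loop bars just outside them. I'll push each bar up and over its keeper using two fingers that straddle the keeper.

>>> send_rows(steps=[{"dx": 0,"dy": 0,"dz": 5,"yaw": 0,"gripper": 0.45},{"dx": 0,"dy": 0,"dz": 10,"yaw": 0,"gripper": 0.45},{"dx": 0,"dy": 0,"dz": 14.2,"yaw": 0,"gripper": 0.45},{"dx": 1.5,"dy": 0,"dz": 14.2,"yaw": 0,"gripper": 0.45},{"dx": 2.8,"dy": 0,"dz": 14.2,"yaw": 0,"gripper": 0.45}])

```text
clock: 24.22
tcp_pos: [0.4477, -0.1128, 0.1025]
orientation: [-2.344, -2.089, 0.0]
contact_force: [-0.2, -1.0, 0.3]
grip_width: 0.0382
gripper_force: 0.0
```

>>> send_rows(steps=[{"dx": 0.6,"dy": 0,"dz": -0.6,"yaw": 0,"gripper": 0.45},{"dx": 1.2,"dy": 0,"dz": -1.2,"yaw": 0,"gripper": 0.45},{"dx": 1.8,"dy": 0,"dz": -1.6,"yaw": 0,"gripper": 0.45},{"dx": 2.6,"dy": 0,"dz": -2,"yaw": 0,"gripper": 0.45},{"dx": 3.4,"dy": 0,"dz": -2.3,"yaw": 0,"gripper": 0.45}])

```text
clock: 24.85
tcp_pos: [0.4511, -0.0795, 0.125]
orientation: [-2.344, -2.089, 0.001]
contact_force: [-0.5, -1.0, 0.2]
grip_width: 0.0385
gripper_force: 0.4
```

```bash
python3 st.py; python3 lat.py e2 c
```

```text
24.85 tcp [ 0.4511 -0.0795  0.125 ] x@83.4 y@-6.6 tilt0.11 F [-0.5 -1.   0.2] w 0.0385 gf 0.4 j [-0.65  0.44  0.86  2.21 -0.52  0.7   0.46]
case xy (mm) [ -88.69796609 -137.05412083] z 125.04031225872592
-90 lever n 77 [-105. -154.   60.] [-73. -92.  72.] angle 1.46
-90 gray 109
  y -126 4 z [112. 116. 118.]
  y -102 13 z [102. 106. 113.]
  y -96 19 z [101. 108. 113.]
  y -90 22 z [101. 107. 109.]
  y -84 44 z [ 76. 107. 109.]
90 lever n 385 [  72. -154.    1.] [108. -90.  94.] angle 1.48
90 gray 227
  y -162 7 z [91. 92. 92.]
  y -156 41 z [90. 93. 95.]
  y -102 54 z [100. 108. 114.]
  y -96 31 z [104. 109. 113.]
  y -90 44 z [103. 107. 109.]
  y -84 50 z [ 77. 107. 109.]
lid z vs y fit [7.000000e-04 1.312128e+02]
```

View pics/e2c.png

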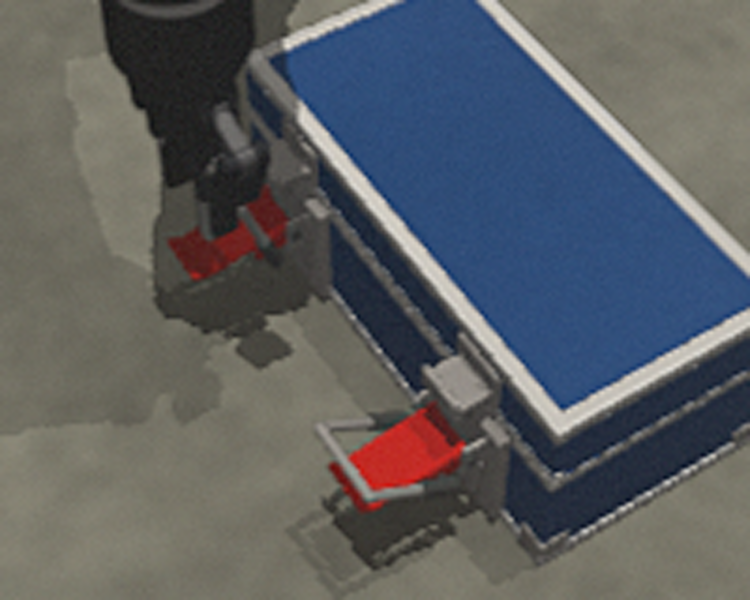

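>>> send_rows(steps=[{"dx": 0.7,"dy": -0.1,"dz": -0.1,"yaw": 0,"gripper": 0.45},{"dx": 1.4,"dy": -0.1,"dz": -0.2,"yaw": 0,"gripper": 0.45},{"dx": 2.0,"dy": -0.1,"dz": -0.4,"yaw": 0,"gripper": 0.45},{"dx": 2.5,"dy": -0.1,"dz": -0.5,"yaw": 0,"gripper": 0.45},{"dx": 2.9,"dy": -0.1,"dz": -0.5,"yaw": 0,"gripper": 0.45}])

```text
clock: 25.52
tcp_pos: [0.4531, -0.0524, 0.1299]
orientation: [-2.346, -2.088, 0.003]
contact_force: [-0.9, -6.7, 3.2]
grip_width: 0.0382
gripper_force: 3.8
```

```bash
python3 st.py; python3 lat.py e3 c
```

```text
25.52 tcp [ 0.4531 -0.0524  0.1299] x@83.3 y@-6.7 tilt0.12 F [-0.9 -6.7  3.2] w 0.0382 gf 3.8 j [-0.73  0.43  0.88  2.22 -0.51  0.71  0.39]
case xy (mm) [ -89.90583298 -109.96256762] z 129.8785614318153
-90 lever n 144 [-105. -154.   59.] [-73. -95.  72.] angle 1.55
-90 gray 26
  y -90 5 z [103. 106. 108.]
  y -84 17 z [ 76.  82. 106.]
90 lever n 385 [  72. -154.    2.] [108. -90.  92.] angle 1.48
90 gray 235
  y -162 6 z [90. 91. 94.]
  y -156 42 z [90. 93. 95.]
  y -102 52 z [ 99. 108. 114.]
  y -96 31 z [104. 109. 113.]
  y -90 45 z [101. 107. 109.]
  y -84 59 z [ 79. 107. 109.]
lid z vs y fit [6.000000e-04 1.312392e+02]
```

View pics/e3c.png

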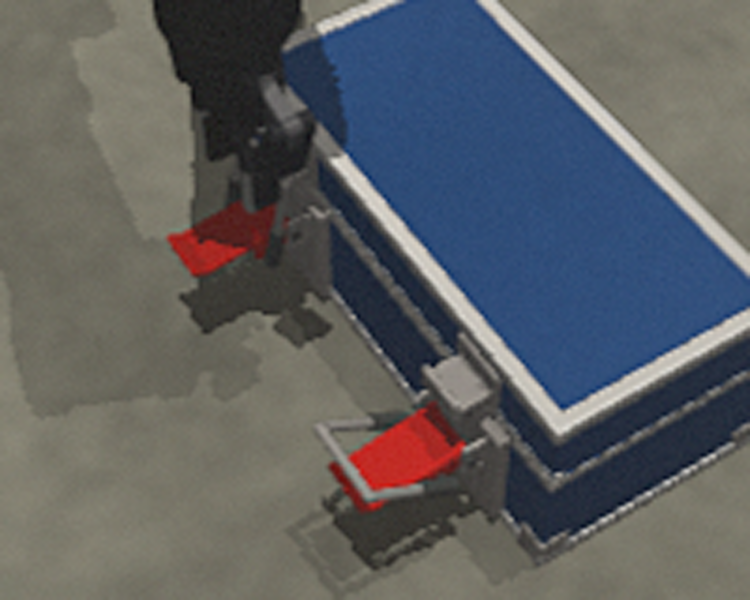

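>>> send_rows(steps=[{"dx": 0.1,"dy": 0,"dz": -0.2,"yaw": 0,"gripper": 0.45},{"dx": 0.2,"dy": 0,"dz": -0.3,"yaw": 0,"gripper": 0.45},{"dx": 0.3,"dy": 0,"dz": -0.3,"yaw": 0,"gripper": 0.45},{"dx": 0.4,"dy": 0,"dz": -0.3,"yaw": 0,"gripper": 0.45},{"dx": 0.4,"dy": 0,"dz": -0.3,"yaw": 0,"gripper": 0.45}])

```text
clock: 26.2
tcp_pos: [0.4538, -0.0469, 0.1327]
orientation: [-2.344, -2.089, 0.001]
contact_force: [-0.3, -0.1, -0.1]
grip_width: 0.0387
gripper_force: 0.0
```

```bash
python3 st.py; python3 - <<'E'
from h import *
f=grab('top','e4t'); cv2.imwrite('pics/e4tc.png',cv2.resize(f['color'][210:290,320:420,::-1],(750,600),interpolation=cv2.INTER_CUBIC))
E
```

```text
26.2 tcp [ 0.4538 -0.0469  0.1327] x@83.4 y@-6.6 tilt0.13 F [-0.3 -0.1 -0.1] w 0.0387 gf 0.0 j [-0.75  0.42  0.88  2.21 -0.5   0.72  0.37]
case xy (mm) [ -89.80674655 -104.40639922] z 132.66596221289197
```

>>> send_rows(steps=[{"dx": -2,"dy": 0,"dz": 0,"yaw": 0,"gripper": 0.45},{"dx": -5,"dy": 0,"dz": 0,"yaw": 0,"gripper": 0.45},{"dx": -8,"dy": 0,"dz": -4,"yaw": 0,"gripper": 0.45},{"dx": -10,"dy": 0,"dz": -10,"yaw": 0,"gripper": 0},{"dx": -10,"dy": 0,"dz": -10,"yaw": 0,"gripper": 0}])

```text
clock: 26.88
tcp_pos: [0.4444, -0.1492, 0.2361]
orientation: [2.347, 2.084, 0.008]
contact_force: [0.6, -0.1, -0.1]
grip_width: 0.0022
gripper_force: 0.0
```

```bash
python3 st.py; python3 lat.py e5; python3 - <<'E'
import cv2,numpy as np
c=cv2.imread('pics/e5.png')[215:285,255:325]; cv2.imwrite('pics/e5c.png',cv2.resize(c,(600,600),interpolation=cv2.INTER_CUBIC))
E
```

```text
26.88 tcp [ 0.4444 -0.1492  0.2361] x@83.2 y@-6.8 tilt0.32 F [ 0.6 -0.1 -0.1] w 0.0022 gf 0.0 j [-0.72  0.25  1.07  2.1  -0.28  0.93  0.39]
case xy (mm) [ -87.42193867 -207.0725247 ] z 236.07276000180812
-90 lever n 296 [-108. -155.   61.] [-71. -96.  74.] angle 1.51
-90 gray 136
  y -102 38 z [101. 108. 114.]
  y -96 47 z [102. 114. 118.]
  y -90 18 z [102. 117. 118.]
  y -84 33 z [ 78. 107. 108.]
90 lever n 386 [  71. -154.    1.] [108. -91.  95.] angle 1.48
90 gray 233
  y -162 10 z [91. 92. 97.]
  y -156 39 z [91. 93. 95.]
  y -102 53 z [100. 109. 114.]
  y -96 30 z [103. 108. 114.]
  y -90 45 z [103. 107. 109.]
  y -84 56 z [ 78. 106. 109.]
lid z vs y fit [9.00000e-04 1.31219e+02]
```

View pics/e5c.png

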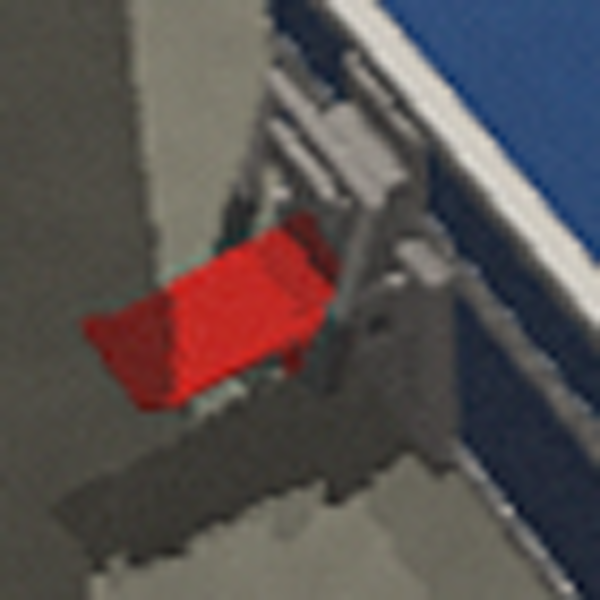

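Loop bar a now hangs just above its keeper and inside the lip, at crop (305,160), about y -93 and z 115. I'll press it down from above.

>>> send_rows(steps=[{"dx": 5.5,"dy": -0.2,"dz": 0,"yaw": 0,"gripper": 0},{"dx": 11.3,"dy": -0.2,"dz": 0,"yaw": 0,"gripper": 0},{"dx": 11.3,"dy": -0.2,"dz": 5,"yaw": 0,"gripper": 0},{"dx": 11.3,"dy": -0.2,"dz": 8.5,"yaw": 0,"gripper": 0},{"dx": 11.3,"dy": -0.2,"dz": 8.5,"yaw": 0,"gripper": 0}])

```text
clock: 27.55
tcp_pos: [0.4505, -0.0336, 0.1451]
orientation: [-2.341, -2.087, 0.012]
contact_force: [-0.4, 0.0, 0.3]
grip_width: -0.0
gripper_force: 0.0
```

>>> send_rows(steps=[{"dx": 0,"dy": 0,"dz": 0.6,"yaw": 0,"gripper": 0},{"dx": 0,"dy": 0,"dz": 0.9,"yaw": 0,"gripper": 0},{"dx": 0,"dy": 0,"dz": 1.1,"yaw": 0,"gripper": 0},{"dx": 0,"dy": 0,"dz": 1.2,"yaw": 0,"gripper": 0},{"dx": 0,"dy": 0,"dz": 1.3,"yaw": 0,"gripper": 0}])

```text
clock: 28.18
tcp_pos: [0.4543, -0.0339, 0.1366]
orientation: [-2.344, -2.087, -0.004]
contact_force: [-8.0, 1.8, 30.9]
grip_width: -0.0002
gripper_force: 14.8
```

```bash
python3 st.py
```

```text
28.18 tcp [ 0.4543 -0.0339  0.1366] x@83.4 y@-6.6 tilt0.21 F [-8.   1.8 30.9] w -0.0002 gf 14.8 j [-0.78  0.41  0.89  2.21 -0.5   0.72  0.34]
case xy (mm) [-90.84028688 -91.44685754] z 136.57643580840565
```

>>> send_rows(steps=[{"dx": 0,"dy": 0,"dz": -2,"yaw": 0,"gripper": 0},{"dx": 0,"dy": 0,"dz": -7,"yaw": 0,"gripper": 0},{"dx": -4,"dy": 3,"dz": -10,"yaw": 0,"gripper": 0},{"dx": -8,"dy": 7,"dz": -10,"yaw": 0,"gripper": 0.45},{"dx": -11,"dy": 12,"dz": -10,"yaw": 0,"gripper": 0.45}])

```text
clock: 28.8
tcp_pos: [0.5614, -0.1586, 0.2361]
orientation: [-2.345, -2.089, -0.004]
contact_force: [1.0, 0.7, 1.7]
grip_width: 0.0354
gripper_force: 0.0
```

```bash
python3 st.py; python3 lat.py e6
```

```text
28.8 tcp [ 0.5614 -0.1586  0.2361] x@83.4 y@-6.6 tilt0.14 F [1.  0.7 1.7] w 0.0354 gf 0.0 j [-0.52  0.49  0.94  1.85 -0.46  1.04  0.49]
case xy (mm) [  29.89081025 -202.97008588] z 236.05518422755094
-90 gray 142
  y -102 37 z [101. 109. 115.]
  y -96 41 z [102. 112. 114.]
  y -90 22 z [105. 112. 115.]
  y -84 42 z [ 76. 107. 109.]
90 lever n 387 [  72. -155.   60.] [108. -91.  94.] angle 1.47
90 gray 236
  y -162 6 z [90. 92. 96.]
  y -156 43 z [90. 92. 95.]
  y -102 52 z [100. 109. 114.]
  y -96 31 z [104. 109. 113.]
  y -90 47 z [103. 107. 109.]
  y -84 57 z [ 77. 107. 109.]
lid z vs y fit [9.000000e-04 1.312122e+02]
```

>>> send_rows(steps=[{"dx": 0.3,"dy": 6,"dz": 0,"yaw": 0,"gripper": 0.45},{"dx": 0.3,"dy": 6,"dz": 5,"yaw": 0,"gripper": 0.45},{"dx": 0.3,"dy": 6,"dz": 10,"yaw": 0,"gripper": 0.45},{"dx": 0.3,"dy": 6,"dz": 13.4,"yaw": 0,"gripper": 0.45},{"dx": 1.5,"dy": 6,"dz": 13.4,"yaw": 0,"gripper": 0.45}])

```text
clock: 29.48
tcp_pos: [0.6195, -0.1493, 0.0989]
orientation: [-2.345, -2.084, 0.006]
contact_force: [0.3, -0.4, 0.5]
grip_width: 0.0386
gripper_force: 0.0
```

```bash
python3 st.py; python3 lat.py e7|head -8
```

```text
29.48 tcp [ 0.6195 -0.1493  0.0989] x@83.3 y@-6.7 tilt0.32 F [ 0.3 -0.4  0.5] w 0.0386 gf 0.0 j [-0.39  0.74  0.77  1.8  -0.65  0.88  0.57]
case xy (mm) [  86.58331315 -187.0972017 ] z 98.93947872929543
-90 gray 0
90 lever n 331 [  73. -151.    2.] [108. -91.  73.] angle 1.44
90 gray 194
  y -156 8 z [92. 93. 94.]
  y -102 51 z [100. 107. 114.]
  y -96 29 z [104. 110. 114.]
  y -90 50 z [102. 107. 109.]
  y -84 54 z [ 78. 107. 109.]
```

>>> send_rows(steps=[{"dx": 1.5,"dy": 0,"dz": 0,"yaw": 0,"gripper": 0.45},{"dx": 2.2,"dy": 0,"dz": -0.7,"yaw": 0,"gripper": 0.45},{"dx": 2.9,"dy": 0,"dz": -1.4,"yaw": 0,"gripper": 0.45},{"dx": 3.7,"dy": 0,"dz": -1.9,"yaw": 0,"gripper": 0.45},{"dx": 4.5,"dy": 0,"dz": -2.2,"yaw": 0,"gripper": 0.45}])

```text
clock: 30.15
tcp_pos: [0.6265, -0.1041, 0.1231]
orientation: [-2.345, -2.089, 0.001]
contact_force: [-0.1, -1.0, -0.1]
grip_width: 0.0383
gripper_force: 0.5
```

>>> send_rows(steps=[{"dx": 0.6,"dy": 0,"dz": -0.1,"yaw": 0,"gripper": 0.45},{"dx": 1.3,"dy": 0,"dz": -0.2,"yaw": 0,"gripper": 0.45},{"dx": 2.0,"dy": 0,"dz": -0.3,"yaw": 0,"gripper": 0.45},{"dx": 2.6,"dy": 0,"dz": -0.5,"yaw": 0,"gripper": 0.45},{"dx": 3.1,"dy": 0,"dz": -0.6,"yaw": 0,"gripper": 0.45}])

```text
clock: 30.78
tcp_pos: [0.6295, -0.0744, 0.1283]
orientation: [-2.345, -2.089, 0.004]
contact_force: [0.3, -3.9, -1.3]
grip_width: 0.0384
gripper_force: 1.6
```

```bash
python3 st.py; python3 lat.py e8|head -8
```

```text
30.77 tcp [ 0.6295 -0.0744  0.1283] x@83.4 y@-6.6 tilt0.14 F [ 0.3 -3.9 -1.3] w 0.0384 gf 1.6 j [-0.54  0.7   0.81  1.8  -0.62  0.92  0.44]
case xy (mm) [  87.91650348 -111.50597032] z 128.27230860014814
-90 lever n 342 [-108. -151.   45.] [-73. -95.  72.] angle 1.16
-90 gray 141
  y -102 40 z [ 99. 109. 114.]
  y -96 37 z [104. 112. 114.]
  y -90 26 z [108. 112. 114.]
  y -84 38 z [ 77. 106. 108.]
90 lever n 228 [  70. -154.    1.] [107. -99.  74.] angle 1.5
90 gray 17
```

>>> send_rows(steps=[{"dx": 0.1,"dy": 0.1,"dz": -0.2,"yaw": 0,"gripper": 0.45},{"dx": 0.2,"dy": 0.1,"dz": -0.3,"yaw": 0,"gripper": 0.45},{"dx": 0.4,"dy": 0.1,"dz": -0.4,"yaw": 0,"gripper": 0.45},{"dx": 0.6,"dy": 0.1,"dz": -0.4,"yaw": 0,"gripper": 0.45},{"dx": 0.6,"dy": 0.1,"dz": -0.4,"yaw": 0,"gripper": 0.45}])

```text
clock: 31.45
tcp_pos: [0.6319, -0.0667, 0.1324]
orientation: [-2.343, -2.089, -0.0]
contact_force: [-0.1, 0.5, 0.2]
grip_width: 0.0383
gripper_force: 0.0
```

```bash
python3 st.py
```

```text
31.45 tcp [ 0.6319 -0.0667  0.1324] x@83.5 y@-6.5 tilt0.14 F [-0.1  0.5  0.2] w 0.0383 gf 0.0 j [-0.55  0.69  0.81  1.8  -0.62  0.93  0.43]
case xy (mm) [  89.41667477 -103.62704598] z 132.3707394724918
```

Force is back to zero, as it was on latch a. Backing off, lifting and checking.

>>> send_rows(steps=[{"dx": -2,"dy": 0,"dz": 0,"yaw": 0,"gripper": 0.45},{"dx": -5,"dy": 0,"dz": 0,"yaw": 0,"gripper": 0.45},{"dx": -8,"dy": 0,"dz": -4,"yaw": 0,"gripper": 0.45},{"dx": -10,"dy": 0,"dz": -10,"yaw": 0,"gripper": 0},{"dx": -10,"dy": 0,"dz": -10,"yaw": 0,"gripper": 0}])

```text
clock: 32.08
tcp_pos: [0.6212, -0.1731, 0.2375]
orientation: [2.347, 2.079, 0.005]
contact_force: [0.6, 0.6, -0.8]
grip_width: 0.0026
gripper_force: 0.0
```

```bash
python3 st.py; python3 lat.py e9
```

```text
32.08 tcp [ 0.6212 -0.1731  0.2375] x@83.1 y@-6.9 tilt0.40 F [ 0.6  0.6 -0.8] w 0.0026 gf 0.0 j [-0.44  0.59  0.9   1.7  -0.51  1.1   0.5 ]
case xy (mm) [  90.9758236  -210.50424866] z 237.54983290408555
-90 gray 8
  y -84 8 z [76. 80. 82.]
90 lever n 437 [  67. -154.   59.] [108. -96.  74.] angle 1.52
90 gray 177
  y -102 50 z [100. 108. 114.]
  y -96 53 z [106. 113. 118.]
  y -90 41 z [104. 116. 118.]
  y -84 33 z [ 78. 107. 109.]
lid z vs y fit [5.000000e-04 1.312001e+02]
```

>>> send_rows(steps=[{"dx": 5.5,"dy": 0,"dz": 0,"yaw": 0,"gripper": 0},{"dx": 11.2,"dy": 0,"dz": 0,"yaw": 0,"gripper": 0},{"dx": 11.2,"dy": 0,"dz": 5,"yaw": 0,"gripper": 0},{"dx": 11.2,"dy": 0,"dz": 8.5,"yaw": 0,"gripper": 0},{"dx": 11.2,"dy": 0,"dz": 8.5,"yaw": 0,"gripper": 0}])

```text
clock: 32.75
tcp_pos: [0.6306, -0.0551, 0.1439]
orientation: [-2.34, -2.086, 0.009]
contact_force: [-0.0, -0.3, -0.1]
grip_width: -0.0003
gripper_force: 0.0
```

>>> send_rows(steps=[{"dx": 0,"dy": 0,"dz": 0.6,"yaw": 0,"gripper": 0},{"dx": 0,"dy": 0,"dz": 0.9,"yaw": 0,"gripper": 0},{"dx": 0,"dy": 0,"dz": 1.1,"yaw": 0,"gripper": 0},{"dx": 0,"dy": 0,"dz": 1.2,"yaw": 0,"gripper": 0},{"dx": 0,"dy": 0,"dz": 1.2,"yaw": 0,"gripper": 0}])

```text
clock: 33.38
tcp_pos: [0.6338, -0.0558, 0.1371]
orientation: [-2.345, -2.089, -0.002]
contact_force: [-1.4, 1.3, 8.2]
grip_width: -0.0001
gripper_force: 3.8
```

```bash
python3 st.py
```

```text
33.38 tcp [ 0.6338 -0.0558  0.1371] x@83.4 y@-6.6 tilt0.11 F [-1.4  1.3  8.2] w -0.0001 gf 3.8 j [-0.57  0.69  0.82  1.79 -0.62  0.94  0.4 ]
case xy (mm) [ 90.01708467 -92.58045869] z 137.12415875538989
```

>>> send_rows(steps=[{"dx": 0,"dy": 0,"dz": -2,"yaw": 0,"gripper": 0},{"dx": 0,"dy": 0,"dz": -6,"yaw": 0,"gripper": 0},{"dx": -4,"dy": 0,"dz": -8,"yaw": 10,"gripper": 0.5},{"dx": -8,"dy": 0,"dz": -8,"yaw": 20,"gripper": 1},{"dx": -11,"dy": 0,"dz": -8,"yaw": 30,"gripper": 1}])

```text
clock: 34.0
tcp_pos: [0.6204, -0.1675, 0.2175]
orientation: [2.812, 1.402, 0.001]
contact_force: [1.0, 0.0, -0.4]
grip_width: 0.0546
gripper_force: 0.0
```

>>> send_rows(steps=[{"dx": 0,"dy": 0,"dz": 0,"yaw": 10,"gripper": 1},{"dx": 0,"dy": 0,"dz": 0,"yaw": 20,"gripper": 1},{"dx": 0,"dy": 0,"dz": 0,"yaw": 30,"gripper": 1},{"dx": 0,"dy": 0,"dz": 0,"yaw": 40,"gripper": 1},{"dx": 0,"dy": 0,"dz": 0,"yaw": 50,"gripper": 1}])

```text
clock: 34.62
tcp_pos: [0.6208, -0.1653, 0.2168]
orientation: [-3.14, -0.084, 0.001]
contact_force: [-0.3, 0.5, -0.3]
grip_width: 0.0852
gripper_force: 0.0
```

>>> send_rows(steps=[{"dx": 0,"dy": 0,"dz": 0,"yaw": 10,"gripper": 1},{"dx": 0,"dy": 0,"dz": 0,"yaw": 10,"gripper": 1},{"dx": 0,"dy": 0,"dz": 0,"yaw": 10,"gripper": 1}])

```text
clock: 35.0
tcp_pos: [0.6206, -0.1653, 0.216]
orientation: [-3.136, 0.176, 0.002]
contact_force: [0.6, -0.2, 0.1]
grip_width: 0.0855
gripper_force: 0.0
```

```bash
python3 st.py; python3 lat.py f1
```

```text
35.0 tcp [ 0.6206 -0.1653  0.216 ] x@-6.4 y@-96.4 tilt0.08 F [ 0.6 -0.2  0.1] w 0.0855 gf 0.0 j [-0.59  0.83  1.26  1.73 -0.84  1.23 -0.8 ]
case xy (mm) [  89.52717393 -202.83516389] z 215.97890684795303
-90 gray 0
90 lever n 459 [  69. -152.    1.] [108. -91.  72.] angle 1.18
90 gray 186
  y -102 52 z [100. 109. 115.]
  y -96 50 z [104. 112. 115.]
  y -90 35 z [107. 113. 115.]
  y -84 49 z [ 77. 107. 109.]
lid z vs y fit [6.000000e-04 1.312047e+02]
```

>>> send_rows(steps=[{"dx": 0,"dy": -1.4,"dz": 5,"yaw": 0,"gripper": 1},{"dx": 0,"dy": -1.4,"dz": 10,"yaw": 0,"gripper": 1},{"dx": 0,"dy": -1.4,"dz": 14,"yaw": 0,"gripper": 1},{"dx": 0,"dy": -1.4,"dz": 15,"yaw": 0,"gripper": 1},{"dx": 0,"dy": -1.6,"dz": 15.8,"yaw": 0,"gripper": 1}])

```text
clock: 35.67
tcp_pos: [0.6225, -0.1499, 0.0583]
orientation: [-3.136, 0.18, 0.001]
contact_force: [-0.4, 0.0, 2.7]
grip_width: 0.0856
gripper_force: 0.8
```

```bash
python3 st.py; python3 lat.py f2|grep lever
```

```text
35.67 tcp [ 0.6225 -0.1499  0.0583] x@-6.6 y@-96.6 tilt0.04 F [-0.4  0.   2.7] w 0.0856 gf 0.8 j [-0.53  0.98  1.07  1.82 -1.03  1.01 -0.71]
case xy (mm) [  89.61244091 -187.3256544 ] z 58.31120515462685
90 lever n 253 [  73. -150.   44.] [108. -89. 118.] angle 1.08
```

>>> send_rows(steps=[{"dx": 0,"dy": -0.1,"dz": 0.4,"yaw": 0,"gripper": 1},{"dx": 0,"dy": -0.5,"dz": 1.1,"yaw": 0,"gripper": 1},{"dx": 0,"dy": -0.8,"dz": 1.6,"yaw": 0,"gripper": 1},{"dx": 0,"dy": -1.4,"dz": 2.0,"yaw": 0,"gripper": 1},{"dx": 0,"dy": -2.0,"dz": 2.2,"yaw": 0,"gripper": 1}])

```text
clock: 36.35
tcp_pos: [0.6239, -0.1321, 0.0354]
orientation: [3.131, -0.184, -0.002]
contact_force: [-1.4, -19.0, 3.5]
grip_width: 0.0856
gripper_force: 1.9
```

```bash
python3 st.py; python3 lat.py f3|grep -v -A9 "^-90"
```

```text
36.35 tcp [ 0.6239 -0.1321  0.0354] x@-6.7 y@-96.7 tilt0.29 F [ -1.4 -19.    3.5] w 0.0856 gf 1.9 j [-0.55  1.01  1.04  1.84 -1.06  0.98 -0.72]
case xy (mm) [  88.96887989 -169.4606472 ] z 35.3751238043905
90 lever n 108 [  79. -128.    3.] [108. -93.  72.] angle 0.54
90 gray 497
  y -180 5 z [ 86. 110. 114.]
  y -174 5 z [89. 92. 97.]
  y -168 7 z [87. 92. 96.]
  y -162 7 z [ 85.  91. 102.]
  y -150 9 z [ 92.  97. 105.]
  y -144 14 z [ 89.  97. 106.]
  y -138 16 z [ 87.  91. 100.]
  y -132 23 z [ 87.  91. 123.]
  y -126 29 z [ 76. 118. 126.]
  y -120 52 z [ 75. 113. 127.]
  y -114 84 z [ 77. 115. 127.]
  y -108 65 z [ 77.  92. 128.]
  y -102 41 z [ 79. 103. 118.]
  y -96 51 z [108. 112. 114.]
  y -90 25 z [106. 109. 112.]
  y -84 50 z [ 88. 107. 109.]
lid z vs y fit [8.00000e-04 1.31206e+02]
```

```bash
python3 - <<'E'
from h import *
a=np.radians(-6.6); E=np.array([[np.cos(a),np.sin(a)],[-np.sin(a),np.cos(a)]])
for n in('scene','top'):
    f=grab(n);C=cloud(f);h=cv2.cvtColor(f['color'],cv2.COLOR_RGB2HSV)
    q=1000*np.concatenate([(C[...,:2]-[.555,.0465])@E.T,C[...,2:]],-1)
    m=(q[...,0]>40)&(q[...,0]<150)&(q[...,1]>-240)&(q[...,1]<-80)&(q[...,2]>12)&(q[...,2]<220)&(h[...,2]<95)&(h[...,1]<90)
    P=q[m]
    for z in range(20,220,12):
        b=P[(P[:,2]>=z)&(P[:,2]<z+12)]
        if len(b)>8: print(n,z,len(b),'x',np.percentile(b[:,0],[3,97]).round(),'y',np.percentile(b[:,1],[3,97]).round())
E
python3 st.py
```

```text
scene 20 17 x [81. 99.] y [-219. -121.]
scene 32 56 x [ 83. 100.] y [-225. -117.]
scene 44 63 x [ 86. 118.] y [-226.  -93.]
scene 56 52 x [ 94. 118.] y [-225.  -82.]
scene 68 217 x [ 80. 116.] y [-234.  -87.]
scene 80 190 x [ 80. 114.] y [-239.  -93.]
scene 92 162 x [ 83. 115.] y [-240.  -92.]
scene 104 209 x [ 68. 112.] y [-239.  -89.]
scene 116 278 x [ 78. 102.] y [-238. -105.]
scene 128 129 x [ 77. 100.] y [-235. -104.]
scene 140 121 x [ 85. 126.] y [-206. -147.]
scene 152 164 x [ 84. 126.] y [-206. -147.]
scene 164 156 x [ 83. 126.] y [-206. -148.]
scene 176 272 x [ 83. 126.] y [-205. -148.]
scene 188 9 x [109. 126.] y [-193. -163.]
scene 200 197 x [ 83. 127.] y [-208. -145.]
scene 212 115 x [ 81. 128.] y [-208. -140.]
top 32 13 x [75. 81.] y [-227. -124.]
top 44 9 x [75. 78.] y [-223. -126.]
top 68 56 x [73. 92.] y [-234. -218.]
top 80 36 x [69. 83.] y [-240. -137.]
top 92 38 x [69. 77.] y [-238. -136.]
top 104 30 x [69. 84.] y [-239. -143.]
top 116 51 x [73. 95.] y [-236. -210.]
top 128 28 x [75. 97.] y [-235. -224.]
top 140 33 x [49. 61.] y [-198. -144.]
top 152 50 x [49. 61.] y [-197. -144.]
top 164 44 x [49. 59.] y [-194. -145.]
top 176 68 x [49. 58.] y [-195. -149.]
top 200 49 x [47. 57.] y [-197. -151.]
top 212 22 x [47. 57.] y [-196. -152.]
36.5 tcp [ 0.6238 -0.1322  0.0353] x@-6.7 y@-96.7 tilt0.28 F [ 0.3 -9.  -0.8] w 0.0857 gf 1.1 j [-0.55  1.01  1.04  1.84 -1.06  0.98 -0.72]
case xy (mm) [  88.89944545 -169.58911262] z 35.34393566274253
```

>>> send_rows(steps=[{"dx": 0,"dy": 2,"dz": -0.5,"yaw": 0,"gripper": 1},{"dx": 0,"dy": 4,"dz": -4,"yaw": 0,"gripper": 1},{"dx": 0,"dy": 6,"dz": -10,"yaw": -10,"gripper": 0.5},{"dx": 0,"dy": 7,"dz": -15,"yaw": -20,"gripper": 0},{"dx": 0,"dy": 7,"dz": -20,"yaw": -30,"gripper": 0}])

```text
clock: 37.12
tcp_pos: [0.6155, -0.2007, 0.2369]
orientation: [-3.074, -0.642, 0.004]
contact_force: [0.5, -0.2, -0.2]
grip_width: 0.032
gripper_force: 0.0
```

>>> send_rows(steps=[{"dx": 0,"dy": 0,"dz": 0,"yaw": -10,"gripper": 0},{"dx": 0,"dy": 0,"dz": 0,"yaw": -20,"gripper": 0},{"dx": 0,"dy": 0,"dz": 0,"yaw": -30,"gripper": 0},{"dx": 0,"dy": 0,"dz": 0,"yaw": -40,"gripper": 0},{"dx": 0,"dy": 0,"dz": 0,"yaw": -50,"gripper": 0}])

```text
clock: 37.75
tcp_pos: [0.6159, -0.1993, 0.235]
orientation: [-2.511, -1.883, 0.002]
contact_force: [0.8, 0.2, -0.6]
grip_width: -0.0002
gripper_force: 0.0
```

>>> send_rows(steps=[{"dx": 0,"dy": 0,"dz": 0,"yaw": -10,"gripper": 0},{"dx": 0,"dy": 0,"dz": 0,"yaw": -10,"gripper": 0},{"dx": 0,"dy": 0,"dz": 0,"yaw": -10,"gripper": 0}])

```text
clock: 38.12
tcp_pos: [0.6163, -0.1992, 0.2351]
orientation: [-2.348, -2.084, 0.001]
contact_force: [-0.4, 0.7, -0.8]
grip_width: 0.0001
gripper_force: 0.0
```

```bash
cat > grp.py <<'E'
from h import *
a=np.radians(-6.6); E=np.array([[np.cos(a),np.sin(a)],[-np.sin(a),np.cos(a)]])
p=status.get_obs()['tcp_pos']; c=E@(p[:2]-[.555,.0465])*1000
for n in('scene','top'):
    f=grab(n);C=cloud(f)
    q=1000*np.concatenate([(C[...,:2]-[.555,.0465])@E.T,C[...,2:]],-1)-[c[0],c[1],p[2]*1000]
    m=(abs(q[...,0])<90)&(abs(q[...,1])<90)&(q[...,2]>-40)&(q[...,2]<200); P=q[m]
    for z in range(-30,150,10):
        b=P[(P[:,2]>=z)&(P[:,2]<z+10)]
        if len(b)>8: print(n,z,len(b),'x',np.percentile(b[:,0],[4,96]).round(),'y',np.percentile(b[:,1],[4,96]).round())
E
python3 st.py; python3 grp.py; python3 lat.py g1
```

```text
Traceback (most recent call last):
  File "st.py", line 1, in <module>
    from h import *
  File "h.py", line 2, in <module>
    from bench import status, imaging
  File "scipy/spatial/_ckdtree.pyx", line 11, in init scipy.spatial._ckdtree
  File "grp.py", line 3, in <module>
    p=status.get_obs()['tcp_pos']; c=E@(p[:2]-[.555,.0465])*1000
      ^^^^^^
NameError: name 'status' is not defined
Traceback (most recent call last):
  File "grp.py", line 1, in <module>
    from h import *
  File "h.py", line 2, in <module>
    from bench import status, imaging
  File "scipy/spatial/_ckdtree.pyx", line 11, in init scipy.spatial._ckdtree
  File "grp.py", line 3, in <module>
    p=status.get_obs()['tcp_pos']; c=E@(p[:2]-[.555,.0465])*1000
      ^^^^^^
NameError: name 'status' is not defined
Traceback (most recent call last):
  File "lat.py", line 1, in <module>
    from h import *
  File "h.py", line 2, in <module>
    from bench import status, imaging
  File "scipy/spatial/_ckdtree.pyx", line 11, in init scipy.spatial._ckdtree
  File "grp.py", line 3, in <module>
    p=status.get_obs()['tcp_pos']; c=E@(p[:2]-[.555,.0465])*1000
      ^^^^^^
NameError: name 'status' is not defined
```

My file name clashed with the standard library module `grp`. Renaming it.

```bash
mv grp.py gripdim.py; rm -rf __pycache__/grp*; python3 st.py; python3 gripdim.py; python3 lat.py g1
```

```text
38.12 tcp [ 0.6163 -0.1992  0.2351] x@83.2 y@-6.8 tilt0.15 F [-0.4  0.7 -0.8] w 0.0001 gf 0.0 j [-0.39  0.6   0.9   1.69 -0.52  1.11  0.55]
case xy (mm) [  89.11033306 -237.03294881] z 235.12901250612592
scene -20 38 x [-5. 13.] y [-11.   4.]
scene -10 30 x [-6. 13.] y [-11.  -3.]
scene 0 19 x [-6.  6.] y [-11.  -7.]
scene 10 10 x [-10.  12.] y [-13.  -8.]
scene 20 64 x [-14.  28.] y [-14.   4.]
scene 30 50 x [10. 35.] y [-13.   2.]
scene 40 71 x [-13.  43.] y [-17.  -4.]
scene 50 60 x [-13.  51.] y [-17. -10.]
scene 60 203 x [17. 61.] y [-16.  11.]
scene 70 161 x [14. 57.] y [-20.  10.]
scene 80 148 x [14. 42.] y [-19.   8.]
scene 90 80 x [29. 39.] y [-11.   9.]
scene 100 124 x [10. 37.] y [-36.  16.]
scene 110 248 x [ 3. 37.] y [-37.  24.]
scene 120 253 x [ 4. 37.] y [-37.  25.]
scene 130 298 x [ 4. 37.] y [-37.  24.]
scene 140 439 x [ 1. 36.] y [-37.  26.]
-90 lever n 95 [-104. -137.   49.] [-73. -93.  74.] angle 1.11
-90 gray 140
  y -102 36 z [100. 108. 114.]
  y -96 42 z [102. 111. 114.]
  y -90 23 z [109. 113. 115.]
  y -84 39 z [ 78. 107. 109.]
90 lever n 465 [  72. -147.    1.] [107. -92.  73.] angle 1.0
90 gray 185
  y -102 50 z [100. 107. 114.]
  y -96 55 z [103. 112. 114.]
  y -90 27 z [106. 110. 113.]
  y -84 53 z [ 81. 107. 109.]
lid z vs y fit [6.000000e-04 1.312006e+02]
```

>>> send_rows(steps=[{"dx": 3,"dy": 0,"dz": 5,"yaw": 0,"gripper": 0},{"dx": 6.5,"dy": 0,"dz": 9,"yaw": 0,"gripper": 0},{"dx": 9.5,"dy": 0,"dz": 12,"yaw": 0,"gripper": 0},{"dx": 9.5,"dy": 0.1,"dz": 13.5,"yaw": 0,"gripper": 0},{"dx": 9.5,"dy": 0.1,"dz": 13.5,"yaw": 0,"gripper": 0}])

```text
clock: 38.9
tcp_pos: [0.6276, -0.1054, 0.0996]
orientation: [-2.345, -2.087, 0.005]
contact_force: [0.4, -0.7, 0.9]
grip_width: -0.0001
gripper_force: 0.0
```

>>> send_rows(steps=[{"dx": 0.1,"dy": 0,"dz": 2.6,"yaw": 0,"gripper": 0},{"dx": 0.2,"dy": 0,"dz": 3.3,"yaw": 0,"gripper": 0},{"dx": 0.5,"dy": 0,"dz": 3.9,"yaw": 0,"gripper": 0},{"dx": 0.9,"dy": 0,"dz": 4.4,"yaw": 0,"gripper": 0},{"dx": 1.3,"dy": 0,"dz": 5,"yaw": 0,"gripper": 0}])

```text
clock: 39.52
tcp_pos: [0.6303, -0.0923, 0.0511]
orientation: [-2.346, -2.089, -0.0]
contact_force: [-1.0, -1.8, 4.4]
grip_width: -0.0
gripper_force: 2.0
```

```bash
python3 st.py; python3 lat.py g2|grep lever
```

```text
39.52 tcp [ 0.6303 -0.0923  0.0511] x@83.4 y@-6.6 tilt0.01 F [-1.  -1.8  4.4] w -0.0 gf 2.0 j [-0.45  0.79  0.72  1.82 -0.71  0.8   0.53]
case xy (mm) [  90.75709202 -129.17560929] z 51.11285644629896
-90 lever n 347 [-107. -151.   45.] [-72. -92.  72.] angle 1.16
```

>>> send_rows(steps=[{"dx": 0.4,"dy": 0,"dz": 0.6,"yaw": 0,"gripper": 0},{"dx": 0.8,"dy": 0,"dz": 1.1,"yaw": 0,"gripper": 0},{"dx": 1.1,"dy": 0,"dz": 1.3,"yaw": 0,"gripper": 0},{"dx": 1.3,"dy": 0,"dz": 1.3,"yaw": 0,"gripper": 0},{"dx": 1.3,"dy": 0,"dz": 1.3,"yaw": 0,"gripper": 0}])

```text
clock: 40.2
tcp_pos: [0.6305, -0.0806, 0.0369]
orientation: [-2.347, -2.088, 0.005]
contact_force: [1.1, -7.8, -2.2]
grip_width: 0.0005
gripper_force: 0.0
```

```bash
python3 st.py; python3 lat.py g3|grep -A9 "^90"
```

```text
40.2 tcp [ 0.6305 -0.0806  0.0369] x@83.3 y@-6.7 tilt0.17 F [ 1.1 -7.8 -2.2] w 0.0005 gf 0.0 j [-0.46  0.81  0.71  1.83 -0.73  0.78  0.52]
case xy (mm) [  89.64828718 -117.56347387] z 36.89913363831548
90 gray 122
  y -138 68 z [ 81.  97. 119.]
  y -132 35 z [ 79.  89. 118.]
  y -84 13 z [ 78. 103. 108.]
lid z vs y fit [1.500000e-03 1.311786e+02]
```

>>> send_rows(steps=[{"dx": 0.2,"dy": 0,"dz": 0,"yaw": 0,"gripper": 0},{"dx": 0.3,"dy": 0,"dz": 0,"yaw": 0,"gripper": 0},{"dx": 0.3,"dy": 0,"dz": 0,"yaw": 0,"gripper": 0}])

```text
clock: 40.62
tcp_pos: [0.6305, -0.0808, 0.037]
orientation: [2.348, 2.083, -0.008]
contact_force: [1.3, -14.6, -4.9]
grip_width: 0.0002
gripper_force: 0.0
```

```bash
python3 st.py
```

```text
40.62 tcp [ 0.6305 -0.0808  0.037 ] x@83.2 y@-6.8 tilt0.34 F [  1.3 -14.6  -4.9] w 0.0002 gf 0.0 j [-0.46  0.81  0.71  1.83 -0.73  0.78  0.52]
case xy (mm) [  89.64952688 -117.75292895] z 36.99769895090984
```

>>> send_rows(steps=[{"dx": -1,"dy": 0,"dz": 0,"yaw": 0,"gripper": 0},{"dx": -3,"dy": 0,"dz": 0,"yaw": 0,"gripper": 0},{"dx": -6,"dy": 0,"dz": -2,"yaw": 0,"gripper": 0},{"dx": -8,"dy": 0,"dz": -6,"yaw": 0,"gripper": 0},{"dx": -8,"dy": 0,"dz": -10,"yaw": 0,"gripper": 0}])

```text
clock: 41.25
tcp_pos: [0.6212, -0.1606, 0.1402]
orientation: [2.352, 2.083, -0.002]
contact_force: [0.7, -0.1, 0.3]
grip_width: 0.0002
gripper_force: 0.0
```

```bash
python3 st.py; python3 lat.py g4|grep -A9 "^90"; python3 - <<'E'
from h import *
a=np.radians(-6.6); E=np.array([[np.cos(a),np.sin(a)],[-np.sin(a),np.cos(a)]])
for n in('scene','top'):
    f=grab(n);C=cloud(f)
    q=1000*np.concatenate([(C[...,:2]-[.555,.0465])@E.T,C[...,2:]],-1)
    P=q[(red(f)>0)&(abs(q[...,0]-90)<22)&(q[...,1]<-70)&(q[...,1]>-170)&(q[...,2]<100)]
    if len(P): print(n,len(P),np.percentile(P,[3,50,97],axis=0).round().tolist())
E
```

```text
41.25 tcp [ 0.6212 -0.1606  0.1402] x@83.1 y@-6.9 tilt0.09 F [ 0.7 -0.1  0.3] w 0.0002 gf 0.0 j [-0.4   0.69  0.82  1.78 -0.61  0.95  0.55]
case xy (mm) [  89.56611936 -198.08991723] z 140.20434436821304
90 lever n 181 [  72. -112.    0.] [107. -89.  72.] angle 0.26
90 gray 176
  y -102 50 z [100. 108. 114.]
  y -96 53 z [107. 112. 114.]
  y -90 26 z [106. 108. 112.]
  y -84 47 z [ 86. 107. 109.]
lid z vs y fit [1.000000e-03 1.311911e+02]
scene 183 [[74.0, -112.0, 8.0], [91.0, -103.0, 28.0], [106.0, -95.0, 66.0]]
```

Lever b stopped at about 0.26 rad, just short of centre, because the gripper's links touch the keeper lip. Opening the fingers to 24 mm lets the lip pass between the links while the fingers still bear on the lever's edges.

>>> send_rows(steps=[{"dx": 2,"dy": 0,"dz": 3,"yaw": 0,"gripper": 0.28},{"dx": 4.8,"dy": 0,"dz": 8,"yaw": 0,"gripper": 0.28},{"dx": 4.8,"dy": 0,"dz": 10.4,"yaw": 0,"gripper": 0.28},{"dx": 6.5,"dy": 0,"dz": 10.4,"yaw": 0,"gripper": 0.28},{"dx": 7.7,"dy": 0,"dz": 10.4,"yaw": 0,"gripper": 0.28}])

```text
clock: 42.02
tcp_pos: [0.6318, -0.0804, 0.0346]
orientation: [2.346, 2.088, -0.002]
contact_force: [-3.4, -41.8, -8.8]
grip_width: 0.0241
gripper_force: 0.0
```

```bash
python3 st.py
```

```text
42.02 tcp [ 0.6318 -0.0804  0.0346] x@83.3 y@-6.7 tilt0.12 F [ -3.4 -41.8  -8.8] w 0.0241 gf 0.0 j [-0.46  0.82  0.7   1.83 -0.73  0.78  0.52]
case xy (mm) [  90.8725202  -117.26385632] z 34.57214184564938
```

```bash
python3 - <<'E'
from h import *
for _ in range(1):
    o=status.get_obs(); a=np.radians(-6.6); E=np.array([[np.cos(a),np.sin(a),0],[-np.sin(a),np.cos(a),0],[0,0,1]])
    print('F case',(E@o['contact_force']).round(1),'M case',(E@o['moment']).round(3))
E
python3 lat.py h1|grep lever
```

```text
F case [  1.4 -41.9  -8.8] M case [-5.564 -0.118  0.392]
-90 lever n 339 [-107. -151.   45.] [-72. -96.  72.] angle 1.16
```

>>> send_rows(steps=[{"dx": -0.2,"dy": 0,"dz": 0,"yaw": 0,"gripper": 0.28},{"dx": -0.2,"dy": 0,"dz": 0,"yaw": 0,"gripper": 0.28}])

```text
clock: 42.32
tcp_pos: [0.6317, -0.0806, 0.0346]
orientation: [-2.345, -2.089, -0.001]
contact_force: [-0.6, 0.3, -0.4]
grip_width: 0.0238
gripper_force: 0.0
```

```bash
python3 - <<'E'
from h import *
o=status.get_obs(); a=np.radians(-6.6); E=np.array([[np.cos(a),np.sin(a),0],[-np.sin(a),np.cos(a),0],[0,0,1]])
print('F case',(E@o['contact_force']).round(1),'M case',(E@o['moment']).round(3),1000*E[:2,:2]@(o['tcp_pos'][:2]-[.555,.0465]))
f=grab('scene','h2'); cv2.imwrite('pics/h2c.png',cv2.resize(f['color'][215:365,270:420,::-1],(600,600),interpolation=cv2.INTER_CUBIC))
E
```

```text
F case [-0.6  0.3 -0.4] M case [0.037 0.022 0.024] [  90.77997741 -117.47465227]
```

View pics/h2c.png

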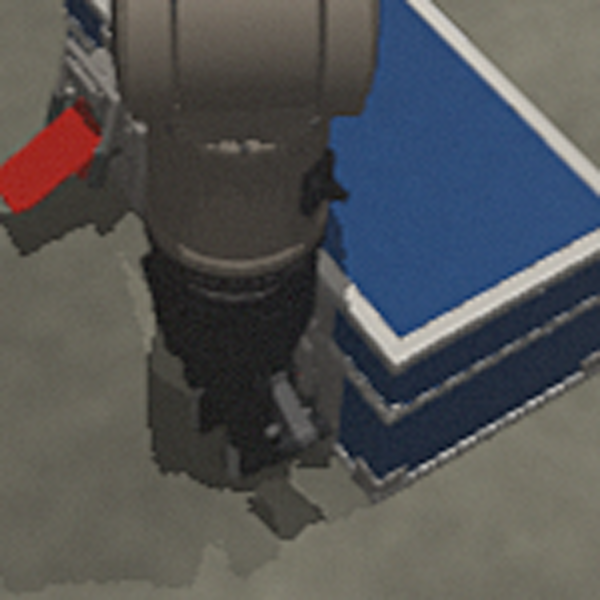

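>>> send_rows(steps=[{"dx": -1,"dy": 0,"dz": 0,"yaw": 0,"gripper": 0.28},{"dx": -3,"dy": 0,"dz": 0,"yaw": 0,"gripper": 0.28},{"dx": -6,"dy": 0,"dz": -2,"yaw": 0,"gripper": 0.28},{"dx": -8,"dy": 0,"dz": -6,"yaw": 0,"gripper": 0.28},{"dx": -8,"dy": 0,"dz": -10,"yaw": 0,"gripper": 0.28}])

```text
clock: 43.0
tcp_pos: [0.6204, -0.1664, 0.1362]
orientation: [2.352, 2.081, -0.003]
contact_force: [-0.4, 0.5, -0.1]
grip_width: 0.024
gripper_force: 0.0
```

```bash
python3 st.py; python3 lat.py h3|grep -A9 "^90"
```

```text
43.0 tcp [ 0.6204 -0.1664  0.1362] x@83.0 y@-7.0 tilt0.13 F [-0.4  0.5 -0.1] w 0.024 gf 0.0 j [-0.39  0.7   0.81  1.78 -0.61  0.94  0.56]
case xy (mm) [  89.39525288 -203.98324515] z 136.17049722256024
90 lever n 152 [  73. -111.    1.] [107. -92.  71.] angle 0.23
90 gray 173
  y -102 51 z [100. 108. 114.]
  y -96 46 z [106. 112. 114.]
  y -90 29 z [107. 109. 113.]
  y -84 47 z [ 88. 107. 109.]
lid z vs y fit [4.000000e-04 1.311815e+02]
```

```bash
cat > lev.py <<'E'
from h import *
import sys
s=float(sys.argv[1]); a=np.radians(-6.6); E=np.array([[np.cos(a),np.sin(a)],[-np.sin(a),np.cos(a)]])
acc=[]
for i in range(4):
    f=grab('scene');C=cloud(f)
    q=1000*np.concatenate([(C[...,:2]-[.555,.0465])@E.T,C[...,2:]],-1)
    acc.append(q[(red(f)>0)&(abs(q[...,0]-s)<13)&(q[...,1]<-85)&(q[...,1]>-160)&(q[...,2]<75)&(q[...,2]>5)])
P=np.vstack(acc); p=np.polyfit(P[:,2],P[:,1],1)
for _ in range(5):
    r=abs(P[:,1]-np.polyval(p,P[:,2]))<2.5; p=np.polyfit(P[r][:,2],P[r][:,1],1)
print('angle',np.arctan(p[0]).round(3),'y at z10',np.polyval(p,10).round(1),'y at z66',np.polyval(p,66).round(1),r.sum())
for z in range(8,72,8):
    b=P[abs(P[:,2]-z)<4]; print(z,len(b),np.median(b[:,1]).round(1) if len(b) else '')
E
python3 lev.py 90; python3 - <<'E'
E
```

```text
angle 0.224 y at z10 -106.7 y at z66 -94.0 383
8 102 -108.7
16 109 -105.2
24 33 -102.3
32 46 -101.0
40 41 -99.6
48 32 -98.2
56 30 -96.8
64 22 -95.0
```

>>> send_rows(steps=[{"dx": 0,"dy": -3.3,"dz": 0,"yaw": 0,"gripper": 1},{"dx": 0,"dy": -6.6,"dz": 0,"yaw": 0,"gripper": 1},{"dx": 2,"dy": -6.6,"dz": 5,"yaw": 0,"gripper": 1},{"dx": 5,"dy": -6.6,"dz": 9,"yaw": 0,"gripper": 1},{"dx": 5.4,"dy": -6.6,"dz": 11,"yaw": 0,"gripper": 1}])

```text
clock: 43.88
tcp_pos: [0.5607, -0.0964, 0.0205]
orientation: [-2.337, -2.09, 0.005]
contact_force: [-0.8, 0.4, 0.3]
grip_width: 0.0852
gripper_force: 0.0
```

>>> send_rows(steps=[{"dx": 0,"dy": 0,"dz": 0,"yaw": 0,"gripper": 1},{"dx": 0,"dy": 0,"dz": 0,"yaw": 0,"gripper": 1}])

```text
clock: 44.12
tcp_pos: [0.5626, -0.1009, 0.0244]
orientation: [-2.348, -2.088, 0.001]
contact_force: [0.6, -0.0, -0.2]
grip_width: 0.0851
gripper_force: 0.0
```

```bash
python3 st.py; python3 gripdim.py
```

```text
44.12 tcp [ 0.5626 -0.1009  0.0244] x@83.3 y@-6.7 tilt0.05 F [ 0.6 -0.  -0.2] w 0.0851 gf 0.0 j [-0.43  0.75  0.68  1.99 -0.76  0.67  0.62]
case xy (mm) [  24.52219062 -145.56194568] z 24.423735932693805
scene -30 4122 x [-79.  85.] y [-86.  63.]
scene -20 170 x [-63.  81.] y [-72.  75.]
scene -10 117 x [-46.  85.] y [-10.  76.]
scene 0 128 x [-46.  82.] y [-11.  76.]
scene 10 112 x [-47.  84.] y [-11.  76.]
scene 20 122 x [-42.  87.] y [-7. 75.]
scene 30 135 x [-44.  87.] y [-12.  75.]
scene 40 261 x [-43.  87.] y [-12.  75.]
scene 50 208 x [-39.  87.] y [-16.  75.]
scene 60 174 x [-38.  84.] y [-16.  75.]
scene 70 209 x [-40.  82.] y [-19.  76.]
scene 80 432 x [-22.  83.] y [-12.  75.]
scene 90 270 x [-28.  81.] y [-11.  75.]
scene 100 647 x [-53.  85.] y [-7. 89.]
scene 110 127 x [-3. 37.] y [-37.  26.]
scene 120 119 x [-2. 37.] y [-37.  21.]
scene 130 144 x [ 0. 37.] y [-37.  21.]
scene 140 217 x [-3. 36.] y [-37.  22.]
top -30 1398 x [-88.  18.] y [-88.  13.]
top -20 71 x [-87.  24.] y [-88.  -2.]
top 40 28 x [-77. -66.] y [-11.  11.]
top 50 30 x [-76.  89.] y [-18.  68.]
top 60 25 x [-74. -34.] y [-17.  11.]
top 70 20 x [-73. -32.] y [-12.  22.]
top 80 32 x [-71.  88.] y [-13.  68.]
top 90 70 x [-70.  74.] y [-12.  71.]
top 100 128 x [57. 88.] y [73. 89.]
```

>>> send_rows(steps=[{"dx": 1.2,"dy": 0,"dz": 0,"yaw": 0,"gripper": 1},{"dx": 2.2,"dy": 0,"dz": 0,"yaw": 0,"gripper": 1},{"dx": 2.6,"dy": 0,"dz": 0,"yaw": 0,"gripper": 1},{"dx": 2.8,"dy": 0,"dz": 0,"yaw": 0,"gripper": 1},{"dx": 2.9,"dy": 0,"dz": 0,"yaw": 0,"gripper": 1}])

```text
clock: 44.85
tcp_pos: [0.5656, -0.0702, 0.0235]
orientation: [-2.344, -2.089, 0.002]
contact_force: [-0.5, -0.0, 0.5]
grip_width: 0.0852
gripper_force: 0.0
```

```bash
python3 st.py; python3 lev.py 90
```

```text
44.85 tcp [ 0.5656 -0.0702  0.0235] x@83.4 y@-6.6 tilt0.12 F [-0.5 -0.   0.5] w 0.0852 gf 0.0 j [-0.48  0.75  0.68  1.99 -0.76  0.67  0.57]
case xy (mm) [  23.91148286 -114.6765983 ] z 23.46179988315979
angle 0.219 y at z10 -106.6 y at z66 -94.1 199
8 59 -108.4
16 38 -104.8
24 13 -102.6
32 16 -100.7
40 18 -99.6
48 20 -98.0
56 26 -96.5
64 24 -95.0
```

>>> send_rows(steps=[{"dx": -1,"dy": 0,"dz": 0,"yaw": 0,"gripper": 1},{"dx": -1,"dy": 0.6,"dz": 0,"yaw": 0,"gripper": 1},{"dx": -0.4,"dy": 0.6,"dz": 0,"yaw": 0,"gripper": 1},{"dx": -0.1,"dy": 0.6,"dz": 0,"yaw": 0,"gripper": 1},{"dx": 0.1,"dy": 0.6,"dz": 0,"yaw": 0,"gripper": 1}])

```text
clock: 45.68
tcp_pos: [0.5716, -0.0694, 0.0233]
orientation: [-2.344, -2.089, 0.002]
contact_force: [0.7, -1.6, -0.6]
grip_width: 0.0855
gripper_force: 0.3
```

```bash
python3 st.py; python3 lev.py 90 | head -4
```

```text
45.67 tcp [ 0.5716 -0.0694  0.0233] x@83.4 y@-6.6 tilt0.13 F [ 0.7 -1.6 -0.6] w 0.0855 gf 0.3 j [-0.48  0.76  0.68  1.98 -0.76  0.68  0.57]
case xy (mm) [  29.81845078 -113.25352196] z 23.30822331511286
angle 0.194 y at z10 -104.7 y at z66 -93.7 103
8 38 -106.0
16 13 -103.5
24 6 -100.4
```

>>> send_rows(steps=[{"dx": 0.1,"dy": 0,"dz": 0,"yaw": 0,"gripper": 1},{"dx": 0.2,"dy": 0,"dz": 0,"yaw": 0,"gripper": 1},{"dx": 0.2,"dy": 0,"dz": 0,"yaw": 0,"gripper": 1}])

```text
clock: 46.25
tcp_pos: [0.5719, -0.0678, 0.0234]
orientation: [-2.344, -2.089, 0.001]
contact_force: [-0.1, -0.2, -0.7]
grip_width: 0.0852
gripper_force: 0.0
```

```bash
python3 st.py; python3 lev.py 90 | head -4
```

```text
46.25 tcp [ 0.5719 -0.0678  0.0234] x@83.4 y@-6.6 tilt0.13 F [-0.1 -0.2 -0.7] w 0.0852 gf 0.0 j [-0.49  0.76  0.68  1.98 -0.76  0.68  0.57]
case xy (mm) [  29.95317047 -111.57427969] z 23.436550044583466
angle 0.165 y at z10 -103.5 y at z66 -94.2 80
8 46 -104.6
16 13 -101.2
24 4 -98.8
```

>>> send_rows(steps=[{"dx": 0.1,"dy": 0,"dz": 0,"yaw": 0,"gripper": 1},{"dx": 0.1,"dy": 0,"dz": 0,"yaw": 0,"gripper": 1},{"dx": -2,"dy": 0,"dz": 0,"yaw": 0,"gripper": 1},{"dx": -5,"dy": 0,"dz": 0,"yaw": 0,"gripper": 1},{"dx": -8,"dy": 0,"dz": -4,"yaw": 0,"gripper": 1}])

```text
clock: 47.08
tcp_pos: [0.5611, -0.1468, 0.0617]
orientation: [-2.339, -2.087, 0.006]
contact_force: [0.6, -0.3, 0.4]
grip_width: 0.0851
gripper_force: 0.0
```

```bash
python3 st.py; python3 lev.py 90
```

```text
47.08 tcp [ 0.5611 -0.1468  0.0617] x@83.5 y@-6.5 tilt0.42 F [ 0.6 -0.3  0.4] w 0.0851 gf 0.0 j [-0.38  0.71  0.73  1.96 -0.69  0.75  0.65]
case xy (mm) [  28.29062298 -191.34894566] z 61.736481270644894
angle 0.163 y at z10 -102.8 y at z66 -93.6 238
8 123 -103.6
16 50 -101.3
24 7 -98.6
32 23 -98.1
40 8 -97.5
48 11 -96.7
56 16 -95.6
64 8 -94.4
```

>>> send_rows(steps=[{"dx": 0,"dy": 0.6,"dz": 4,"yaw": 0,"gripper": 1},{"dx": 3,"dy": 0.6,"dz": 4,"yaw": 0,"gripper": 1},{"dx": 6,"dy": 0.6,"dz": 4,"yaw": 0,"gripper": 1},{"dx": 7.2,"dy": 0.6,"dz": 4,"yaw": 0,"gripper": 1},{"dx": 7.7,"dy": 0.6,"dz": 4,"yaw": 0,"gripper": 1}])

```text
clock: 47.9
tcp_pos: [0.5774, -0.0704, 0.023]
orientation: [-2.342, -2.09, 0.002]
contact_force: [0.4, -0.9, 0.0]
grip_width: 0.0851
gripper_force: 0.0
```

```bash
python3 st.py; python3 lev.py 90 | head -4
```

```text
47.9 tcp [ 0.5774 -0.0704  0.023 ] x@83.5 y@-6.5 tilt0.17 F [ 0.4 -0.9  0. ] w 0.0851 gf 0.0 j [-0.48  0.77  0.68  1.96 -0.76  0.69  0.57]
case xy (mm) [  35.63562538 -113.53239061] z 22.96287815699085
angle 0.172 y at z10 -103.8 y at z66 -94.1 30
8 10 -104.4
16 5 -100.4
24 0
```

>>> send_rows(steps=[{"dx": 0.1,"dy": 0,"dz": 0,"yaw": 0,"gripper": 1},{"dx": 0.2,"dy": 0,"dz": 0,"yaw": 0,"gripper": 1},{"dx": 0.3,"dy": 0,"dz": 0,"yaw": 0,"gripper": 1},{"dx": 0.3,"dy": 0,"dz": 0,"yaw": 0,"gripper": 1}])

```text
clock: 48.6
tcp_pos: [0.5779, -0.0685, 0.0234]
orientation: [-2.344, -2.089, 0.001]
contact_force: [-0.2, -0.1, -0.0]
grip_width: 0.0852
gripper_force: 0.0
```

```bash
python3 st.py; python3 lev.py 90 | head -3
```

```text
48.6 tcp [ 0.5779 -0.0685  0.0234] x@83.4 y@-6.6 tilt0.12 F [-0.2 -0.1 -0. ] w 0.0852 gf 0.0 j [-0.48  0.77  0.68  1.96 -0.76  0.69  0.56]
case xy (mm) [  36.00087165 -111.57379178] z 23.447616024902015
angle 0.169 y at z10 -103.9 y at z66 -94.3 18
8 12 -104.3
16 0
```

>>> send_rows(steps=[{"dx": 0.1,"dy": 0,"dz": 0,"yaw": 0,"gripper": 1},{"dx": 0.2,"dy": 0,"dz": 0,"yaw": 0,"gripper": 1},{"dx": 0.2,"dy": 0,"dz": 0,"yaw": 0,"gripper": 1}])

```text
clock: 49.18
tcp_pos: [0.5779, -0.0682, 0.0235]
orientation: [-2.348, -2.087, 0.003]
contact_force: [0.7, -4.6, -1.0]
grip_width: 0.0852
gripper_force: 0.0
```

>>> send_rows(steps=[{"dx": 0.1,"dy": 0,"dz": 0,"yaw": 0,"gripper": 1},{"dx": 0.2,"dy": 0,"dz": 0,"yaw": 0,"gripper": 1},{"dx": 0.2,"dy": 0,"dz": 0,"yaw": 0,"gripper": 1}])

```text
clock: 49.55
tcp_pos: [0.5779, -0.0681, 0.0236]
orientation: [2.35, 2.083, -0.005]
contact_force: [2.1, -9.5, -3.1]
grip_width: 0.0852
gripper_force: 0.0
```

```bash
python3 st.py; python3 lev.py 90 | head -3
```

```text
49.55 tcp [ 0.5779 -0.0681  0.0236] x@83.1 y@-6.9 tilt0.19 F [ 2.1 -9.5 -3.1] w 0.0852 gf 0.0 j [-0.49  0.77  0.68  1.96 -0.76  0.69  0.56]
case xy (mm) [  35.92861522 -111.2127075 ] z 23.550622963463226
angle 0.165 y at z10 -103.0 y at z66 -93.7 31
8 16 -103.2
16 4 -102.0
```

```bash
python3 - <<'E'
from h import *
a=np.radians(-6.6); E=np.array([[np.cos(a),np.sin(a)],[-np.sin(a),np.cos(a)]])
p=status.get_obs()['tcp_pos']; c=E@(p[:2]-[.555,.0465])*1000
o=status.get_obs(); print('M',(E@o['moment'][:2]).round(3),(E@o['contact_force'][:2]).round(1))
Q=[]
for i in range(4):
    f=grab('scene');C=cloud(f)
    q=1000*np.concatenate([(C[...,:2]-[.555,.0465])@E.T,C[...,2:]],-1)-[c[0],c[1],p[2]*1000]
    Q.append(q[(abs(q[...,0])<90)&(q[...,1]>-60)&(q[...,1]<20)&(q[...,2]>-25)&(q[...,2]<140)])
P=np.vstack(Q); k=P[:,1]<-26; print('palm low z',np.percentile(P[k&(P[:,2]>60)][:,2],[.5,1,2,5]).round(1), np.histogram(P[k][:,2],np.arange(60,140,4)))
R=P[(P[:,0]>35)&(P[:,0]<80)]
for z in range(-12,100,6):
    b=R[(R[:,2]>=z)&(R[:,2]<z+6)]
    if len(b)>5: print(z,len(b),'ymin',np.percentile(b[:,1],[2,10]).round(1),'x',np.percentile(b[:,0],[3,97]).round())
E
```

```text
M [-1.119  0.017] [  2.7 -10. ]
palm low z [104.3 104.8 107.  108.6] (array([ 0,  0,  0,  0,  0,  0,  0,  0,  0,  0,  2, 16, 70, 74, 78, 61, 75,
       80, 78]), array([ 60,  64,  68,  72,  76,  80,  84,  88,  92,  96, 100, 104, 108,
       112, 116, 120, 124, 128, 132, 136]))
-12 88 ymin [-9.9  7.3] x [48. 70.]
-6 89 ymin [-10.9 -10. ] x [45. 71.]
0 86 ymin [-11.2 -10.6] x [45. 69.]
6 75 ymin [-11.1 -10.6] x [45. 70.]
12 63 ymin [-11.6 -10.8] x [44. 70.]
18 56 ymin [-11.1 -10.7] x [44. 71.]
24 30 ymin [-11.2  -7.2] x [49. 71.]
30 52 ymin [-13.3 -12.9] x [42. 74.]
36 159 ymin [-13.6 -12.4] x [42. 76.]
42 276 ymin [-12.9 -11.8] x [42. 75.]
48 168 ymin [-16.6 -12.2] x [39. 76.]
54 167 ymin [-16.6 -14.5] x [36. 75.]
60 119 ymin [-15.1 -12.2] x [36. 78.]
66 142 ymin [-12.2 -11.8] x [60. 78.]
72 115 ymin [-12.3 -11.8] x [44. 78.]
78 199 ymin [-12.3 -11.1] x [38. 78.]
84 489 ymin [-12.4  -9.8] x [36. 76.]
90 501 ymin [-11.7  -8.7] x [36. 67.]
96 60 ymin [-8.5 -7.2] x [35. 65.]
```

>>> send_rows(steps=[{"dx": -0.6,"dy": 0,"dz": 0,"yaw": 0,"gripper": 1},{"dx": -0.6,"dy": 0,"dz": -0.55,"yaw": 0,"gripper": 1},{"dx": -0.3,"dy": 0,"dz": -0.55,"yaw": 0,"gripper": 1},{"dx": -0.2,"dy": 0,"dz": -0.55,"yaw": 0,"gripper": 1},{"dx": -0.1,"dy": 0,"dz": -0.55,"yaw": 0,"gripper": 1}])

```text
clock: 50.58
tcp_pos: [0.5785, -0.0668, 0.0293]
orientation: [2.347, 2.088, -0.002]
contact_force: [-0.0, -7.1, 1.7]
grip_width: 0.0857
gripper_force: 0.0
```

>>> send_rows(steps=[{"dx": 0.1,"dy": 0,"dz": 0,"yaw": 0,"gripper": 1},{"dx": 0.2,"dy": 0,"dz": 0,"yaw": 0,"gripper": 1},{"dx": 0.2,"dy": 0,"dz": 0,"yaw": 0,"gripper": 1}])

```text
clock: 50.95
tcp_pos: [0.5785, -0.0668, 0.0294]
orientation: [2.349, 2.084, -0.003]
contact_force: [1.3, -10.1, -0.5]
grip_width: 0.0855
gripper_force: 0.0
```

```bash
python3 st.py; python3 lev.py 90 | head -3
```

```text
50.95 tcp [ 0.5785 -0.0668  0.0294] x@83.2 y@-6.8 tilt0.17 F [  1.3 -10.1  -0.5] w 0.0855 gf 0.0 j [-0.5   0.76  0.69  1.96 -0.75  0.7   0.55]
case xy (mm) [  36.40702481 -109.80167985] z 29.352400581439333
angle 0.384 y at z10 -97.1 y at z66 -74.5 16
8 15 -98.6
16 1 -97.2
```

>>> send_rows(steps=[{"dx": -1,"dy": 0,"dz": 0,"yaw": 0,"gripper": 1},{"dx": -4,"dy": 0,"dz": 0,"yaw": 0,"gripper": 1},{"dx": -8,"dy": 0,"dz": -3,"yaw": 0,"gripper": 1},{"dx": -9,"dy": 0,"dz": -8,"yaw": 0,"gripper": 1},{"dx": -9,"dy": 0,"dz": -12,"yaw": 0,"gripper": 0}])

```text
clock: 51.78
tcp_pos: [0.568, -0.1542, 0.1504]
orientation: [-2.346, -2.087, 0.001]
contact_force: [0.4, 0.8, 0.0]
grip_width: 0.0698
gripper_force: 0.0
```

```bash
python3 st.py; python3 lev.py 90; python3 lat.py k1 | grep -A9 "^90"
```

```text
51.77 tcp [ 0.568  -0.1542  0.1504] x@83.3 y@-6.7 tilt0.13 F [0.4 0.8 0. ] w 0.0698 gf 0.0 j [-0.45  0.61  0.85  1.9  -0.58  0.9   0.57]
case xy (mm) [  35.96098059 -197.89789409] z 150.43407096943355
angle 0.07 y at z10 -97.1 y at z66 -93.2 139
8 122 -97.3
16 14 -95.9
24 0 
32 2 -95.0
40 1 -94.2
48 2 -93.6
56 0 
64 4 -94.3
90 lever n 57 [  74. -100.    2.] [107. -90.  73.] angle 0.06
90 gray 177
  y -102 47 z [100. 108. 114.]
  y -96 50 z [103. 111. 114.]
  y -90 32 z [106. 110. 113.]
  y -84 48 z [ 88. 107. 109.]
lid z vs y fit [1.000000e-04 1.311831e+02]
```

Lever b has snapped flat, with its tip's outer face at y about -97, and the loop is still hooked. For latch a I'll use the left finger of the open gripper along the same path.

>>> send_rows(steps=[{"dx": 0,"dy": -4,"dz": 0,"yaw": 0,"gripper": 1},{"dx": 2,"dy": -7.2,"dz": 2,"yaw": 0,"gripper": 1},{"dx": 5.6,"dy": -7.2,"dz": 4,"yaw": 0,"gripper": 1},{"dx": 5.6,"dy": -7.2,"dz": 4,"yaw": 0,"gripper": 1},{"dx": 5.6,"dy": -7.2,"dz": 4,"yaw": 0,"gripper": 1}])

```text
clock: 52.65
tcp_pos: [0.5028, -0.0892, 0.1084]
orientation: [-2.343, -2.089, 0.004]
contact_force: [0.1, -0.3, 0.7]
grip_width: 0.0854
gripper_force: 0.0
```

```bash
python3 st.py; python3 lat.py k2 | grep -A9 "^-90"
```

```text
52.65 tcp [ 0.5028 -0.0892  0.1084] x@83.4 y@-6.6 tilt0.20 F [ 0.1 -0.3  0.7] w 0.0854 gf 0.0 j [-0.58  0.56  0.83  2.11 -0.62  0.74  0.53]
case xy (mm) [ -36.27388394 -140.83808873] z 108.39713451966091
-90 lever n 125 [-107. -152.   46.] [ -72. -104.   66.] angle 1.23
-90 gray 97
  y -156 17 z [104. 116. 127.]
  y -150 24 z [100. 113. 125.]
  y -144 22 z [ 99. 113. 125.]
  y -138 7 z [100. 105. 117.]
  y -90 4 z [112. 112. 113.]
  y -84 23 z [ 76. 105. 108.]
90 lever n 63 [  73. -100.    1.] [105. -89.  71.] angle 0.08
90 gray 181
  y -102 50 z [101. 108. 114.]
```

>>> send_rows(steps=[{"dx": 0,"dy": 0,"dz": 4,"yaw": 0,"gripper": 1},{"dx": 0.1,"dy": 0,"dz": 5.4,"yaw": 0,"gripper": 1},{"dx": 0.4,"dy": 0,"dz": 6,"yaw": 0,"gripper": 1},{"dx": 0.8,"dy": 0,"dz": 6.5,"yaw": 0,"gripper": 1},{"dx": 1.2,"dy": 0,"dz": 7.1,"yaw": 0,"gripper": 1}])

```text
clock: 53.32
tcp_pos: [0.5046, -0.0774, 0.0385]
orientation: [-2.345, -2.088, 0.001]
contact_force: [-2.2, -2.7, 4.6]
grip_width: 0.0855
gripper_force: 2.1
```

```bash
python3 st.py; python3 lat.py k3 | grep -A9 "^-90"
```

```text
53.33 tcp [ 0.5046 -0.0774  0.0385] x@83.4 y@-6.6 tilt0.07 F [-2.2 -2.7  4.6] w 0.0855 gf 2.1 j [-0.5   0.66  0.69  2.13 -0.75  0.61  0.62]
case xy (mm) [ -35.78586362 -128.83973821] z 38.45014432693826
-90 gray 5
  y -144 5 z [ 80.  88. 108.]
90 lever n 64 [  73. -100.    2.] [106. -91.  69.] angle 0.08
90 gray 180
  y -102 53 z [101. 108. 114.]
  y -96 47 z [103. 112. 114.]
  y -90 29 z [106. 110. 113.]
  y -84 51 z [100. 107. 109.]
lid z vs y fit [1.400000e-03 1.311792e+02]
```

>>> send_rows(steps=[{"dx": 0.5,"dy": 0,"dz": 0.6,"yaw": 0,"gripper": 1},{"dx": 0.9,"dy": 0,"dz": 0.9,"yaw": 0,"gripper": 1},{"dx": 1.2,"dy": 0,"dz": 0.9,"yaw": 0,"gripper": 1},{"dx": 1.5,"dy": 0,"dz": 0.9,"yaw": 0,"gripper": 1},{"dx": 1.7,"dy": 0,"dz": 0.9,"yaw": 0,"gripper": 1}])

```text
clock: 54.0
tcp_pos: [0.5063, -0.0598, 0.029]
orientation: [-2.344, -2.089, 0.001]
contact_force: [0.1, -1.2, -0.5]
grip_width: 0.0856
gripper_force: 0.3
```

>>> send_rows(steps=[{"dx": 0.1,"dy": 0,"dz": 0,"yaw": 0,"gripper": 1},{"dx": 0.2,"dy": 0,"dz": 0,"yaw": 0,"gripper": 1},{"dx": 0.2,"dy": 0,"dz": 0,"yaw": 0,"gripper": 1}])

```text
clock: 54.38
tcp_pos: [0.5064, -0.0588, 0.0291]
orientation: [-2.345, -2.088, 0.002]
contact_force: [-0.0, -4.0, -1.4]
grip_width: 0.0854
gripper_force: 0.0
```

```bash
python3 st.py; python3 lev.py -90 | head -3
```

```text
54.38 tcp [ 0.5064 -0.0588  0.0291] x@83.4 y@-6.6 tilt0.11 F [-0.  -4.  -1.4] w 0.0854 gf 0.0 j [-0.53  0.67  0.68  2.13 -0.77  0.6   0.6 ]
case xy (mm) [ -36.1282596  -110.21881039] z 29.090250399753355
angle -0.58 y at z10 -105.2 y at z66 -142.0 6
8 6 -103.9
16 0
```

Backing off to check lever a.

>>> send_rows(steps=[{"dx": 0.1,"dy": 0,"dz": 0,"yaw": 0,"gripper": 1},{"dx": 0.15,"dy": 0,"dz": 0,"yaw": 0,"gripper": 1},{"dx": -2,"dy": 0,"dz": 0,"yaw": 0,"gripper": 1},{"dx": -6,"dy": 0,"dz": 0,"yaw": 0,"gripper": 1},{"dx": -9,"dy": 3,"dz": -4,"yaw": 0,"gripper": 1}])

```text
clock: 55.2
tcp_pos: [0.5227, -0.1508, 0.0673]
orientation: [-2.34, -2.082, 0.006]
contact_force: [1.7, 0.3, -1.4]
grip_width: 0.0849
gripper_force: 0.0
```

```bash
python3 st.py; python3 lev.py -90; python3 lat.py k4
```

```text
55.2 tcp [ 0.5227 -0.1508  0.0673] x@83.3 y@-6.7 tilt0.57 F [ 1.7  0.3 -1.4] w 0.0849 gf 0.0 j [-0.39  0.66  0.74  2.04 -0.68  0.72  0.68]
case xy (mm) [  -9.39838052 -199.66536475] z 67.3242100998989
angle 0.138 y at z10 -102.5 y at z66 -94.7 26
8 22 -102.6
16 4 -99.9
24 1 -97.8
32 0 
40 0 
48 0 
56 0 
64 2 -94.4
-90 gray 137
  y -102 36 z [101. 108. 115.]
  y -96 41 z [101. 112. 114.]
  y -90 20 z [106. 107. 112.]
  y -84 40 z [ 79. 107. 109.]
90 lever n 60 [  73. -100.    2.] [106. -93.  69.] angle 0.06
90 gray 183
  y -102 53 z [100. 109. 114.]
  y -96 50 z [104. 112. 114.]
  y -90 27 z [106. 110. 112.]
  y -84 53 z [ 81. 107. 109.]
lid z vs y fit [1.400000e-03 1.311657e+02]
```

>>> send_rows(steps=[{"dx": 0,"dy": -3,"dz": 4,"yaw": 0,"gripper": 1},{"dx": 4,"dy": -3,"dz": 4,"yaw": 0,"gripper": 1},{"dx": 7,"dy": -3,"dz": 4,"yaw": 0,"gripper": 1},{"dx": 8.3,"dy": -3,"dz": 4,"yaw": 0,"gripper": 1},{"dx": 8.9,"dy": -3,"dz": 4,"yaw": 0,"gripper": 1}])

```text
clock: 56.08
tcp_pos: [0.5059, -0.0586, 0.0287]
orientation: [-2.342, -2.09, 0.003]
contact_force: [-3.4, -13.8, -3.1]
grip_width: 0.0855
gripper_force: 0.0
```

>>> send_rows(steps=[{"dx": 0.1,"dy": 0,"dz": 0,"yaw": 0,"gripper": 1},{"dx": 0.2,"dy": 0,"dz": 0,"yaw": 0,"gripper": 1},{"dx": 0.3,"dy": 0,"dz": 0,"yaw": 0,"gripper": 1},{"dx": 0.3,"dy": 0,"dz": 0,"yaw": 0,"gripper": 1}])

```text
clock: 56.58
tcp_pos: [0.5063, -0.0591, 0.0292]
orientation: [2.348, 2.087, -0.004]
contact_force: [-0.2, -7.3, -2.3]
grip_width: 0.0855
gripper_force: 0.0
```

```bash
python3 st.py; python3 lev.py -90 | head -3
```

```text
56.58 tcp [ 0.5063 -0.0591  0.0292] x@83.3 y@-6.7 tilt0.16 F [-0.2 -7.3 -2.3] w 0.0855 gf 0.0 j [-0.53  0.68  0.68  2.13 -0.77  0.6   0.59]
case xy (mm) [ -36.27542922 -110.46938277] z 29.166302170976575
angle -0.477 y at z10 -104.0 y at z66 -132.9 12
8 12 -103.1
16 0
```

```bash
python3 - <<'E'
from h import *
o=status.get_obs(); a=np.radians(-6.6); E=np.array([[np.cos(a),np.sin(a),0],[-np.sin(a),np.cos(a),0],[0,0,1]])
F=E@o['contact_force'];M=E@o['moment']; print(F.round(1),M.round(3),'rz',(M[0]/-F[1]).round(3),'rx',(M[2]/F[1]).round(3))
E
```

```text
[-1.  -6.9 -2.5] [-0.893 -0.068  0.476] rz -0.129 rx -0.069
```

The moment reading puts the contact at the outer knuckle on the lip's far edge (case x about -105). I'll shift the gripper 6 mm so the knuckle passes beside the lip.

>>> send_rows(steps=[{"dx": -1.5,"dy": 0,"dz": 0,"yaw": 0,"gripper": 1},{"dx": -1.5,"dy": -0.6,"dz": 0,"yaw": 0,"gripper": 1},{"dx": -0.8,"dy": -0.6,"dz": 0,"yaw": 0,"gripper": 1},{"dx": -0.4,"dy": -0.6,"dz": 0,"yaw": 0,"gripper": 1},{"dx": -0.2,"dy": -0.6,"dz": 0,"yaw": 0,"gripper": 1}])

```text
clock: 57.4
tcp_pos: [0.5007, -0.0586, 0.0292]
orientation: [2.345, 2.09, -0.003]
contact_force: [-1.2, -9.7, -1.4]
grip_width: 0.0859
gripper_force: 0.0
```

>>> send_rows(steps=[{"dx": 0.1,"dy": 0,"dz": 0,"yaw": 0,"gripper": 1},{"dx": 0.2,"dy": 0,"dz": 0,"yaw": 0,"gripper": 1},{"dx": 0.2,"dy": 0,"dz": 0,"yaw": 0,"gripper": 1}])

```text
clock: 57.78
tcp_pos: [0.5007, -0.0585, 0.0293]
orientation: [2.345, 2.087, -0.005]
contact_force: [-0.5, -11.6, -2.2]
grip_width: 0.0854
gripper_force: 0.0
```

```bash
python3 st.py; python3 lev.py -90 | head -3;  python3 - <<'E'
from h import *
o=status.get_obs(); a=np.radians(-6.6); E=np.array([[np.cos(a),np.sin(a),0],[-np.sin(a),np.cos(a),0],[0,0,1]])
F=E@o['contact_force'];M=E@o['moment']; print(F.round(1),M.round(3),'rz',(M[0]/-F[1]).round(3),'rx',(M[2]/F[1]).round(3))
E
```

```text
57.77 tcp [ 0.5007 -0.0585  0.0293] x@83.3 y@-6.7 tilt0.23 F [ -0.5 -11.6  -2.2] w 0.0854 gf 0.0 j [-0.53  0.67  0.68  2.15 -0.77  0.59  0.6 ]
case xy (mm) [ -41.86921031 -110.52015283] z 29.26873465462036
[  0.6 -11.1  -1.6] [-1.451 -0.124  0.42 ] rz -0.13 rx -0.038Traceback (most recent call last):
  File "lev.py", line 9, in <module>
    P=np.vstack(acc); p=np.polyfit(P[:,2],P[:,1],1)
                        ~~~~~~~~~~^^^^^^^^^^^^^^^^^
    raise TypeError("expected non-empty vector for x")
TypeError: expected non-empty vector for x
```

>>> send_rows(steps=[{"dx": -0.2,"dy": 0,"dz": 0.25,"yaw": 0,"gripper": 1},{"dx": 0,"dy": 0,"dz": 0.25,"yaw": 0,"gripper": 1},{"dx": 0.1,"dy": 0,"dz": 0.25,"yaw": 0,"gripper": 1},{"dx": 0.2,"dy": 0,"dz": 0.25,"yaw": 0,"gripper": 1}])

```text
clock: 58.48
tcp_pos: [0.5015, -0.0587, 0.0273]
orientation: [2.343, 2.085, -0.006]
contact_force: [-0.3, -20.9, 1.0]
grip_width: 0.0856
gripper_force: 0.0
```

```bash
python3 st.py
```

```text
58.48 tcp [ 0.5015 -0.0587  0.0273] x@83.3 y@-6.7 tilt0.39 F [ -0.3 -20.9   1. ] w 0.0856 gf 0.0 j [-0.53  0.67  0.68  2.15 -0.78  0.58  0.6 ]
case xy (mm) [ -41.08870333 -110.64133823] z 27.315757600000392
```

>>> send_rows(steps=[{"dx": -1,"dy": 0,"dz": 0,"yaw": 0,"gripper": 1},{"dx": -3,"dy": 0,"dz": 0,"yaw": 0,"gripper": 1},{"dx": -6,"dy": 0,"dz": 0,"yaw": 0,"gripper": 1},{"dx": -9,"dy": 3,"dz": -4,"yaw": 0,"gripper": 1},{"dx": -9,"dy": 4,"dz": -4,"yaw": 0,"gripper": 1}])

```text
clock: 59.1
tcp_pos: [0.5335, -0.1504, 0.069]
orientation: [2.346, 2.085, 0.004]
contact_force: [0.6, 0.2, -0.1]
grip_width: 0.0854
gripper_force: 0.0
```

```bash
python3 st.py; python3 lev.py -90
```

```text
59.1 tcp [ 0.5335 -0.1504  0.069 ] x@83.3 y@-6.7 tilt0.24 F [ 0.6  0.2 -0.1] w 0.0854 gf 0.0 j [-0.39  0.66  0.74  2.02 -0.69  0.71  0.68]
case xy (mm) [   1.29791564 -198.0185333 ] z 69.04872663246228
angle 0.058 y at z10 -98.0 y at z66 -94.7 18
8 16 -98.2
16 0 
24 0 
32 0 
40 0 
48 0 
56 0 
64 2 -94.4
```

>>> send_rows(steps=[{"dx": -3,"dy": 0,"dz": -6,"yaw": 0,"gripper": 1},{"dx": -6,"dy": 0,"dz": -11,"yaw": 0,"gripper": 1},{"dx": -10,"dy": 2,"dz": -16,"yaw": 0,"gripper": 1},{"dx": -13,"dy": 4,"dz": -20,"yaw": 0,"gripper": 1},{"dx": -16,"dy": 5,"dz": -24,"yaw": 0,"gripper": 1}])

```text
clock: 59.92
tcp_pos: [0.5628, -0.3118, 0.3065]
orientation: [-2.34, -2.09, 0.001]
contact_force: [0.9, 0.2, -0.9]
grip_width: 0.0849
gripper_force: 0.0
```

```bash
python3 st.py; python3 lev.py -90|head -2; python3 lev.py 90|head -2; python3 lat.py z1 | grep -v "^  y -1[1-8]"; python3 - <<'E'
from h import *
t=grab('top'); s=cv2.imread('pics/z1.png')
cv2.imwrite('pics/z1v.png',np.vstack([np.hstack([cv2.resize(s[190:350,220:420],(400,320),interpolation=cv2.INTER_CUBIC),cv2.resize(t['color'][:,:,::-1],(400,320))])]))
C=cloud(t)
for b in blobs(copper(t),150): print(np.argwhere(b).mean(0)[::-1].round(),np.median(C[b],0).round(3),b.sum())
E
```

```text
59.92 tcp [ 0.5628 -0.3118  0.3065] x@83.5 y@-6.5 tilt0.23 F [ 0.9  0.2 -0.9] w 0.0849 gf 0.0 j [-0.23  0.53  0.95  1.62 -0.45  1.23  0.7 ]
case xy (mm) [  48.90605687 -355.00999799] z 306.4635868174655
angle 0.055 y at z10 -97.3 y at z66 -94.2 99
8 79 -97.4
angle 0.069 y at z10 -97.3 y at z66 -93.4 131
8 123 -97.3
-90 lever n 39 [-106. -100.    3.] [-73. -90.  69.] angle 0.07
-90 gray 136
  y -102 39 z [100. 108. 114.]
  y -96 39 z [101. 111. 114.]
  y -90 22 z [106. 111. 115.]
  y -84 36 z [ 79. 106. 109.]
90 lever n 56 [  74. -100.    1.] [106. -92.  72.] angle 0.07
90 gray 178
  y -102 49 z [100. 107. 114.]
  y -96 50 z [106. 111. 114.]
  y -90 31 z [105. 110. 113.]
  y -84 48 z [101. 107. 109.]
lid z vs y fit [7.000000e-04 1.311345e+02]
[46. 29.] [ 1.527  1.149 -0.747] 870
[584.  24.] [ 1.495 -1.15  -0.748] 719
[127. 231.] [0.51  0.439 0.025] 1032
```

View pics/z1v.png

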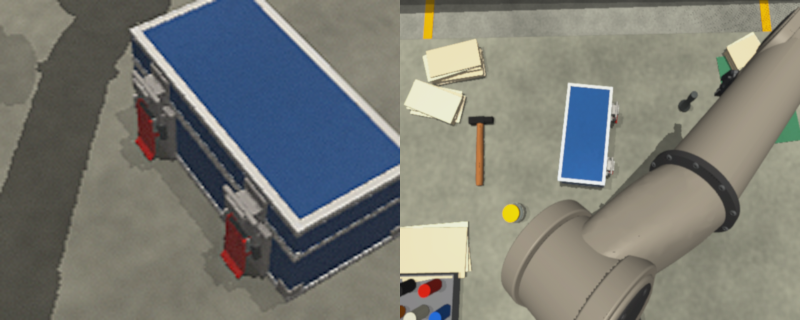

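The picture shows the lid shut, both red levers flat on the front (left panel (147,130) and (235,240)) and both loops hooked. No roll is left on the bench, and the jar, mallet and punch stand where they were. Handing in.

```bash
python3 -c "
from bench import workorder; print(workorder.hand_in())"
```

```text
the job is handed in; nothing more can be done
None
```

The job is handed in and the images show it complete: both standing rolls lie in saddles 2 and 3 beside the one in saddle 1, the lid is shut, and both latches are hooked and pressed flat. One risk remains: the wrist read 42 N while the gripper's links pressed on latch b's keeper, over the 40 N body limit if that limit counts this reading.

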